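# Grade a microscope return spring on the spring tester

### The arm

A 7-joint arm with a two-finger parallel gripper is mounted at the origin on the work surface. World frame = base frame: x ahead of the robot, y to its left, z up, the work surface at z = 0. Lengths are in m, angles in rad, forces in N, time in s.
With the tool pointing down it reaches from about 0.4 to 0.85 m from the base axis. Payload 10.4 kg.
Tool frame: the origin (TCP) lies between the finger pads; the fingertips stand 19 mm ahead of it and the grasp point (between the pads) is the TCP (manip.tip_reach is the z of the fingertips in the tool frame, in m); z points along the fingers, y is the direction in which the jaws open and shut (so a half turn about z gives the same grasp; the last joint's range is limited). The gripper opens to 85 mm and grips with 20 to 120 N. Pads are 22 mm wide; open, the fingers measure 114 mm over their backs; the gripper's body (76 mm by 85 mm) begins 54 mm behind the grasp point. The pads swing forward as they close: fully open they stand 13 mm farther back than shut.
Start: joints at [1.292, 0.332, -0.065, 1.46, 0.022, 1.35, -0.088], TCP at [0.158, -0.605, 0.25] pointing down, gripper open.
Joint ranges: [-2.6, 2.6], [-0.5, 2.12], [-1.47, 1.34], [0.16, 2.42], [-1.27, 4.41], [0.06, 2.06], [-2.6, 2.6]. Speed limits (rad/s): [2.22, 2.22, 2.79, 2.79, 3.14, 3.14, 3.14].

### API

Orientations are given as a unit quaternion [x, y, z, w].
In Python, from workcell import sensors, cams, manip gives the robot as it stands.
- The arm moves only by the shell command python3 -m jog 'ROWS' [FORCE]. ROWS is JSON, a list of rows, each a list of 3 entries, a list of its own where there are three numbers: the shift along the world's x, y, z in m, then the turn, a rotation vector about the world's x, y, z in rad, then the opening in per cent of the stroke, from 0 (shut) to 100 (fully open). In form: [[[dx, dy, dz], [wx, wy, wz], grip], ...]. A call has 1 to 5 rows; each row shifts and turns the pose as measured when the row begins; what a row does not reach is not made up. A row lasts 1/8 s, in which the tool goes at most 62.5 mm and 10.7 degrees, less where a joint would pass 70% of its speed; a pose out of reach is approached as far as the arm can. A call with a gripper value outside its range is refused whole. The fingers move at their own pace and stop on an object; FORCE is the grip in N (left out, the last holds). Time passes only in rows, so rows that do not move let the fingers close. It gives the time, the measured TCP pose, the force and the opening at its end, in the units of the state.
- sensors.get_obs(): the state, without advancing time (a new reading comes with each control period).
- cams.camera(name): name is "scene" or "top" or "wrist"; returns (picture, depth): 420x560x3 uint8, red, green, blue; 420x560 float32, m along the optical axis (not along the pixel's ray), 0 where there is no reading.
- cams.camera_model(name): a dict with "intrinsics" (3x3 intrinsics, pixels), "view" (4x4, takes a point from world to camera coordinates). Camera axes: x right, y down, z forward; pixel columns grow to the right and rows downward; lengths in m; the calibration is good to about 2 mm. A picture is of the moment at which its call begins: read the wrist's pose just before it. camera_model takes no time and is no camera call; for the wrist camera it gives the pose at the moment of the call.
- manip.hand_in(): hands the job in, once; it reports no verdict.
The state is a dict: "clock": time; "joint_pos": joint angles; "joint_velocities": joint speeds; "tau": joint torques, N m; "position": TCP position; "ee_rot": TCP orientation; "ft_force": force on the tool from outside, world axes, zero at the start; "torque": the same for the moment, N m; "grip_width": opening from 0.0 (shut) to 1.0 (fully open).
Only numpy, scipy, OpenCV 4.12 (cv2) and the standard library are available. Lean on these libraries where they do the work, as an engineer would, in place of code of your own. Each camera call takes 0.05 s, during which the arm holds its last target.

### The job

Take the spring that lies apart from the other two in the slanted rack and stand it upright on the bright disc of the tester plate. Press straight down on its cap until the plate gives way part-way under the test load and hold it so for a moment to compare the loaded spring with the two steps of the gauge on the plate, without forcing the plate to its bottom stop. Then stand the spring upright in the matching compartment of the grading tray (shorter than the low step: low end wall; between the steps: middle wall; taller than the high step: high wall), and leave the other springs and the things around undisturbed.

Things in the scene. Friction and masses are not known exactly. Their poses are not given: they have to be found in the camera images.
- rack_lone (a point): Middle of the spring to test, in the lone lane: on its axis, 46 mm from its foot. Spring: steel sleeve, diameter 32, 60 mm long, flat foot; coil and flat cap (diameter 26, 6 thick) stand 32 mm out of its mouth when free: 92 mm in all, 0.15 kg. Axes of this point are the rack's, z up; the spring's axis is 40 degrees above level, cap end up and towards the rack's -x (the robot).
- rack_pair (a point): Half-way between the middles of the two waiting springs (50 mm apart), 155 mm along +y from the lone one; look-alikes. Caps slide up to 27 mm into the sleeves, starting at 2 N, then in proportion to the push. Unseen stiffness: at the 11 N test load the weak spring (rules: spring_a) is 68 mm long, the sound one (b) 78, the stiff one (c) 88; which lies in which lane changes each time.
- rack: Fixed aluminium rack: slab 150 x 245 x 12 mm (x, y, z), origin at the middle of its underside. On it three slanted lanes, one set apart at its -y end. Each lane is a V, at most 26 mm wide, under the sleeve, so the sleeve's sides are free to be gripped across; a ledge holds the foot. Lift a spring straight up out of its lane. Stays put after the start; so do tester and tray.
- plate_seat (a point): Centre of the bright disc on the tester plate, where the spring is to stand (within 20 mm), 50 mm above the table. Flat plate 130 x 110 mm (x, y), its centre 12 mm to -x of this; fixed housing 160 x 140. The gauge, two posts 14 x 15 mm, stands on the plate 58 mm to -x of this: step at +y 73 mm, at -y 83 mm above the plate. Axes: the tester's. Point and gauge sink with the plate.
- plate (a joint): How far the tester plate has sunk, in m: 0 at rest at its top stop, 0.014 at its bottom stop. It stays up until the push on a spring standing on it reaches about 11 N, then sinks 1 mm for each further 0.2 N, and springs back when let go. About 2 to 10 mm is part-way.
- bay_low (a point): Centre of the inner floor, 5 mm above the table, of the fixed grey tray's compartment with the low end wall (18 mm high, at its +x side), for weak springs. Compartments: 74 mm (y) by 90 mm (x), other walls 18 mm high, 78 mm apart along y: low wall at +y, middle, high at -y. Axes: the tray's.
- bay_middle (a point): Centre of the inner floor, 5 mm above the table, of the fixed grey tray's compartment with the middle end wall (36 mm high, at its +x side), for sound springs. Compartments: 74 mm (y) by 90 mm (x), other walls 18 mm high, 78 mm apart along y: low wall at +y, middle, high at -y. Axes: the tray's.
- bay_high (a point): Centre of the inner floor, 5 mm above the table, of the fixed grey tray's compartment with the high end wall (54 mm high, at its +x side), for stiff springs. Compartments: 74 mm (y) by 90 mm (x), other walls 18 mm high, 78 mm apart along y: low wall at +y, middle, high at -y. Axes: the tray's.
- objective: Bystander: a steel microscope objective 33 mm in diameter, 46 mm high, standing; origin at the middle of its underside.
- cleaner: Bystander: an amber bottle of lens cleaner, 36 mm in diameter, 75 mm high; origin at the middle of its underside.
- slide_box: Bystander: a closed white slide box 85 x 100 x 24 mm; origin at the middle of its underside.
There are look-alikes about, which are no part of the job. What is meant by the part that bears plate_seat is not orange or purple, and is the larger of those in its own colour.

How it is judged:
By the outcome, as a careful person would: the job done as asked, in the order asked, and still so for the second after the job is handed in, with the robot touching nothing.
It also fails if it takes over 72 s, if anything falls off the work surface, if the arm or the gripper's body presses on something with over 40 N, if the wrist force passes 120 N, or if a joint passes its speed limit or range.

## Working session

There is one attempt and no reset: what is moved stays moved. The work goes in short steps, Python scripts to look and compute and a shell command to move; the robot and the scene stay as the last step left them, time stands still between calls to the robot, and variables do not carry over. Pictures are saved under pics/ and viewed, and the job is handed in when it is done.

```bash
ls; mkdir -p pics
python3 - <<'E'
from workcell import sensors,cams,manip
import cv2,numpy as np
print(sensors.get_obs())
for n in ["scene","top"]:
    p,d=cams.camera(n); m=cams.camera_model(n); print(n,m)
    cv2.imwrite(f"pics/{n}0.png",p[:,:,::-1]); np.save(f"pics/{n}0d.npy",d)
E
```

```text
pics
{'clock': 0.0, 'joint_pos': array([ 1.29236868,  0.33288568, -0.06470378,  1.46092555,  0.021568  ,
        1.34994163, -0.08852943]), 'joint_velocities': array([-0.00027587, -0.00151472,  0.00103863,  0.00093963, -0.00063218,
        0.00124937,  0.0003076 ]), 'tau': array([-1.09699795e-03, -6.25468469e+01,  4.85753396e-02, -3.91608524e+01,
        1.62134576e-02,  9.98461997e-03, -6.15530965e-06]), 'position': array([ 0.15807069, -0.60431196,  0.24951484]), 'ee_rot': array([ 9.91830689e-01,  1.27559190e-01, -1.11674865e-04, -7.24588643e-04]), 'ft_force': array([-0.07099963, -0.41507935, -0.1595902 ]), 'torque': array([-0.00090553, -0.00785297, -0.00477137]), 'grip_width': 1.002766803447115}
scene {'intrinsics': array([[432.62545911,   0.        , 282.97723275],
       [  0.        , 432.62545911, 212.35302311],
       [  0.        ,   0.        ,   1.        ]]), 'view': array([[ 0.11209533,  0.99361371, -0.01290109, -0.07576961],
       [ 0.64971462, -0.08310907, -0.75562147, -0.27970712],
       [-0.75186804,  0.0763196 , -0.65488149,  1.4508183 ],
       [ 0.        ,  0.        ,  0.        ,  1.        ]])}
top {'intrinsics': array([[416.899512  ,   0.        , 281.61857521],
       [  0.        , 416.899512  , 213.52112567],
       [  0.        ,   0.        ,   1.        ]]), 'view': array([[ 0.01140063, -0.99976403,  0.01849081, -0.013433  ],
       [-0.98837744, -0.01407035, -0.15136732,  0.51096125],
       [ 0.15159178, -0.01655022, -0.98830462,  0.94997908],
       [ 0.        ,  0.        ,  0.        ,  1.        ]])}
```

View pics/scene0.png

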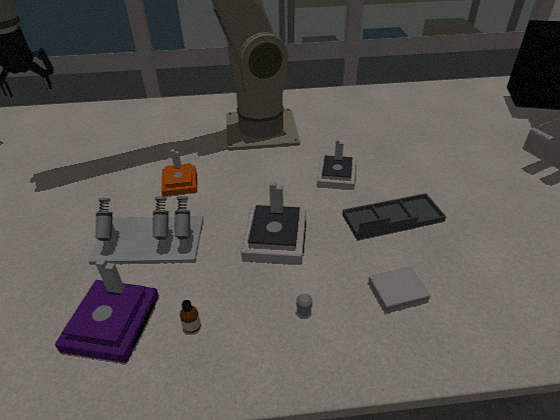

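View pics/top0.png

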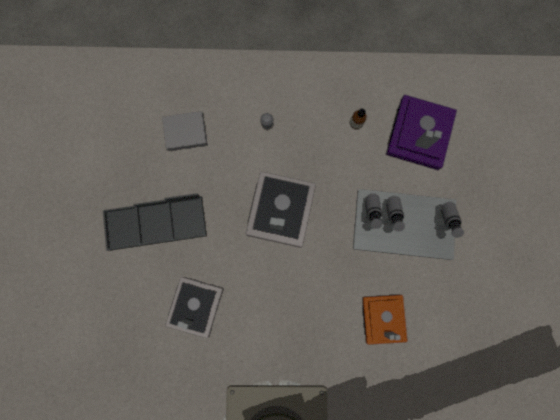

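The scene picture shows the lone spring at (104,220) and the pair at (160,218) and (182,216).

The testers that could be confused are:
- grey large, scene (275,228) / top (282,205)
- grey small, scene (338,168) / top (194,305)
- orange, scene (178,176)
- purple, scene (103,313)

By the description I choose the grey large one. The lone spring is at top (452,216). I'll check both in crops.

```bash
cat > h.py <<'E'
import numpy as np,cv2
from workcell import sensors,cams,manip
def dep(n,u,v,z=None,d=None,M=None):
    """pixel->world, using depth d array or at height z"""
    M=M or cams.camera_model(n);K=M["intrinsics"];T=M["view"]
    r=np.linalg.inv(K)@np.array([u,v,1.0]);R=T[:3,:3];t=T[:3,3]
    c=-R.T@t; w=R.T@r
    if d is not None: return c+w*float(d)
    return c+w*(z-c[2])/w[2]
def proj(n,P,M=None):
    M=M or cams.camera_model(n);q=M["view"][:3,:3]@np.asarray(P)+M["view"][:3,3]
    q=M["intrinsics"]@q;return q[:2]/q[2]
def cloud(n,d,M=None):
    M=M or cams.camera_model(n);K=M["intrinsics"];T=M["view"]
    v,u=np.mgrid[:d.shape[0],:d.shape[1]]
    p=np.stack([(u-K[0,2])/K[0,0]*d,(v-K[1,2])/K[1,1]*d,d],-1)
    return (p-T[:3,3])@T[:3,:3]
def crop(img,x0,y0,x1,y1,s,name):
    c=np.clip(img[y0:y1,x0:x1,::-1].astype(float)*1.6,0,255).astype(np.uint8)
    cv2.imwrite(name,cv2.resize(c,None,fx=s,fy=s,interpolation=cv2.INTER_CUBIC))
E
python3 - <<'E'
from h import *
t=cv2.imread("pics/top0.png")[:,:,::-1];s=cv2.imread("pics/scene0.png")[:,:,::-1]
crop(t,340,180,480,270,5,"pics/t_rack.png")
crop(t,235,165,330,255,6,"pics/t_test.png")
crop(t,95,185,215,260,6,"pics/t_tray.png")
crop(s,85,180,315,275,3.4,"pics/s_rack.png")
E
```

```text
(no output)
```

View pics/t_rack.png

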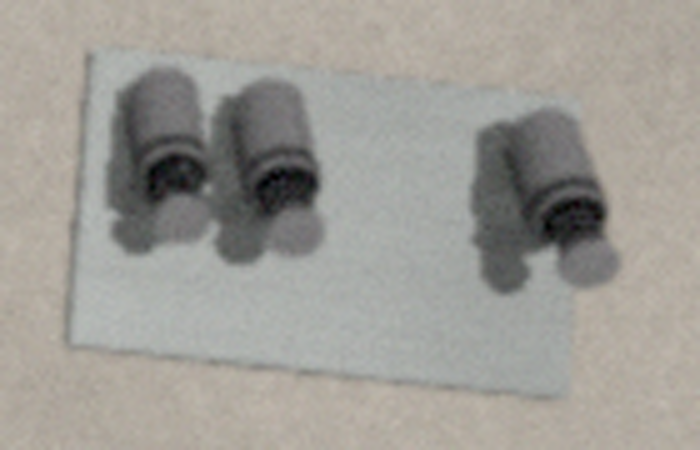

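View pics/t_test.png

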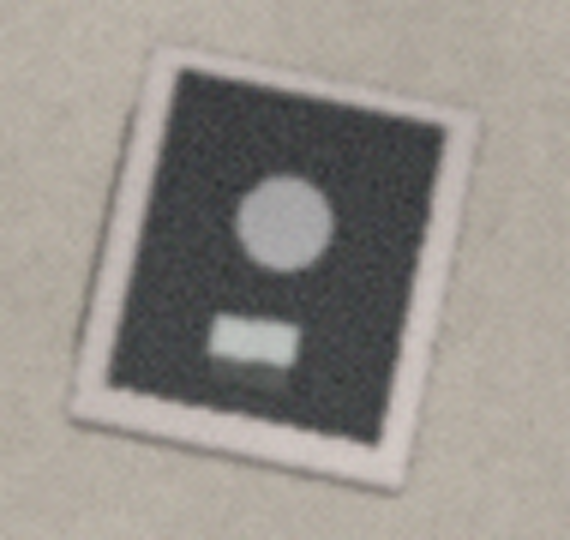

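View pics/t_tray.png

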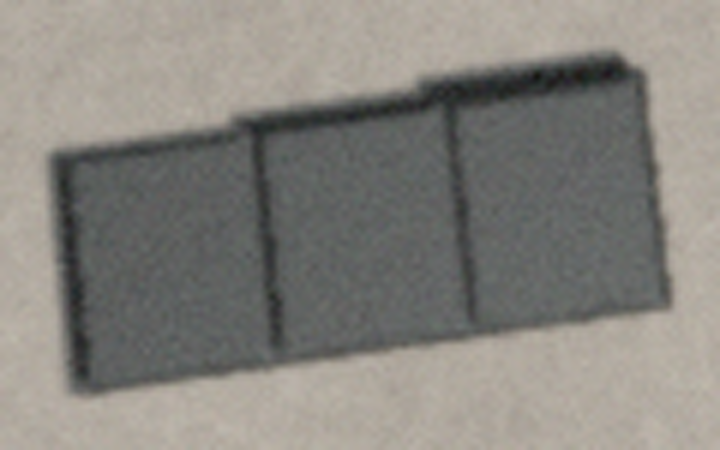

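View pics/s_rack.png

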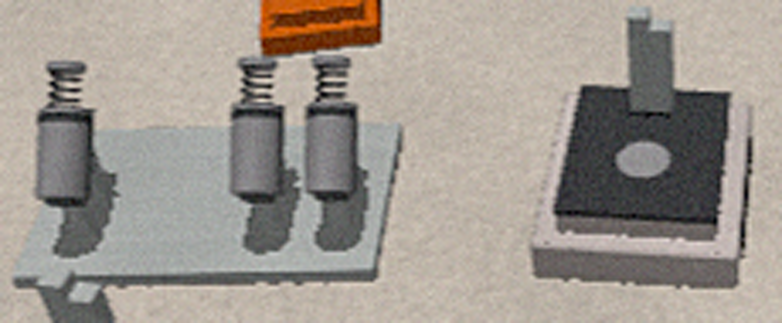

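Run:
```python
from h import *
dt=np.load("pics/top0d.npy");ds=np.load("pics/scene0d.npy")
def C(x,y,x0,y0,s): return x0+(x+.5)/s-.5,y0+(y+.5)/s-.5
def rect(pts,z,crop_):
    P=np.array([dep("top",*C(*p,*crop_),z=z)[:2] for p in pts]);return P
np.set_printoptions(precision=4,suppress=True)
rk=rect([(90,48),(585,97),(568,397),(70,345)],.012,(340,180,5))
print("rack",rk,rk.mean(0));e=rk[1]-rk[0]+rk[2]-rk[3];print("yaw from -y",np.degrees(np.arctan2(-e[0]*-1*-1,1)), np.degrees(np.arctan2(e[0],-e[1])),np.linalg.norm(rk[1]-rk[0]),np.linalg.norm(rk[2]-rk[1]))
# cloud of lone spring top/scene
for n,d,(u0,v0,u1,v1) in (("top",dt,(436,196,470,242)),("scene",ds,(90,190,118,250))):
    W=cloud(n,d)[v0:v1,u0:u1].reshape(-1,3);dd=d[v0:v1,u0:u1].ravel()
    W=W[(dd>0)&(W[:,2]>.03)];print(n,len(W),W.min(0),W.max(0),W.mean(0))
# tester: plate corners
for nm,pts,z in (("plate",[(180,72),(448,128),(380,440),(110,388)],.05),("disc",[(237,223),(334,223),(285,175),(285,272)],.05)):
    p=rect(pts,z,(235,165,6));print(nm,p,p.mean(0))
    e=p[1]-p[0]+p[2]-p[3];print(np.degrees(np.arctan2(e[0],-e[1])),np.linalg.norm(p[1]-p[0]),np.linalg.norm(p[2]-p[1]))
W=cloud("top",dt)
print("heights disc",np.median(W[195:208,276:288,2]),"table",np.median(W[250:260,300:330,2]),"slab",np.median(W[215:240,415:425,2]),"tray floors",[np.median(W[v-6:v+6,u-6:u+6,2]) for u,v in ((122,227),(155,223),(188,219))])
tr=rect([(75,392),(275,362),(475,325),(668,305)],.018+.0,(95,185,6));print("tray bottom edge",tr)
tf=rect([(80,385),(640,75)],.0,(95,185,6));print(tf)
# tray walls by depth
m=(W[...,2]>.012)&(W[...,2]<.07);v,u=np.mgrid[:420,:560];m&=(u>90)&(u<220)&(v>185)&(v<260)
Q=W[m];print("tray wall pts",len(Q),Q.min(0),Q.max(0))
```

```text
rack [[ 0.5786 -0.1942]
 [ 0.5577 -0.4392]
 [ 0.41   -0.4232]
 [ 0.432  -0.1821]] [ 0.4946 -0.3097]
yaw from -y 2.4622805634965337 -5.055386846712422 0.2459256544947544 0.14856664548869705
top 564 [ 0.4539 -0.41    0.0303] [ 0.54   -0.3777  0.1244] [ 0.4962 -0.3901  0.0879]
scene 599 [ 0.4636 -0.4117  0.0305] [ 0.5441 -0.3776  0.1248] [ 0.5103 -0.3914  0.0809]
plate [[ 0.5976  0.0348]
 [ 0.5766 -0.0715]
 [ 0.4525 -0.0453]
 [ 0.4714  0.0597]] [ 0.5245 -0.0056]
-10.688105326023424 0.10835945722225163 0.12680602900306118
disc [[ 0.5372  0.0114]
 [ 0.5378 -0.0267]
 [ 0.5567 -0.0073]
 [ 0.518  -0.0077]] [ 0.5374 -0.0076]
46.19230788909378 0.03809452022037196 0.027144997044881995
heights disc 0.04890069351992689 table -0.0013810433416469627 slab 0.01094933610080635 tray floors [np.float64(0.0033567048231681195), np.float64(0.003238473735387949), np.float64(0.003154261646674728)]
tray bottom edge [[0.4211 0.406 ]
 [0.4339 0.3281]
 [0.4497 0.2498]
 [0.4587 0.1735]]
[[0.425  0.4113]
 [0.5554 0.1917]]
tray wall pts 851 [0.4233 0.1759 0.012 ] [0.5552 0.4265 0.0561]
```

Run:
```python
from h import *
from scipy.optimize import least_squares
np.set_printoptions(precision=4,suppress=True)
dt=np.load("pics/top0d.npy");ds=np.load("pics/scene0d.npy")
S=[]
for n,d,(u0,v0,u1,v1) in (("top",dt,(436,196,470,242)),("scene",ds,(90,190,118,250))):
    W=cloud(n,d)[v0:v1,u0:u1].reshape(-1,3);dd=d[v0:v1,u0:u1].ravel()
    W=W[(dd>0)&(W[:,2]>.035)];
    if n=="top": W=W+[0,0,.0012]
    S.append(W)
def axis(yaw,el): return np.array([-np.cos(el)*np.cos(yaw),-np.cos(el)*np.sin(yaw),np.sin(el)])
for name,W in (("top",S[0]),("scene",S[1]),("both",np.vstack(S))):
    yaw=np.radians(-5.)
    a=axis(yaw,np.radians(40));
    p0=np.array([.503,-.391,.075])
    ey=np.array([-np.sin(yaw),np.cos(yaw),0]);ez=np.cross(a,ey)
    for it in range(4):
        s=(W-p0)@a; 
        sl=W[(s>-.035)&(s<.012)]
        def f(x):
            q=sl-(p0+x[0]*ey+x[1]*ez); q=q-np.outer(q@a,a);return np.linalg.norm(q,axis=1)-.016
        r=least_squares(f,[0,0],loss="soft_l1",f_scale=.001);p0=p0+r.x[0]*ey+r.x[1]*ez
        s=(W-p0)@a; rad=np.linalg.norm((W-p0)-np.outer(s,a),axis=1)
        cap=s[(rad<.014)&(s>.035)]; top=np.percentile(cap,90) if len(cap) else 0
        p0=p0+a*(np.median(cap[cap>top-.004])-.046)
    print(name,p0,r.cost,len(sl),np.abs(f(r.x)).mean(),"s range",s[rad<.018].min(),np.percentile(s[rad<.018],99.5),len(cap))
    def g(x):
        a2=axis(x[2],x[3]);q=sl-(p0+x[0]*ey+x[1]*ez); q=q-np.outer(q@a2,a2);return np.linalg.norm(q,axis=1)-.016
    r=least_squares(g,[0,0,yaw,.698],loss="soft_l1",f_scale=.001);print(r.x[:2],np.degrees(r.x[2:]))
# tester seat in rack frame etc
```

```text
top [ 0.4966 -0.3949  0.0839] 0.0007453864623169397 270 0.0033064473005563863 s range -0.04682969248552875 0.04891774234928726 100
[ 0.0001 -0.0002] [-5.8245 41.2268]
scene [ 0.4983 -0.3947  0.0822] 0.0005344540139242899 359 0.002068531295659207 s range -0.04839768180892582 0.0468647407002947 49
[-0.     -0.0002] [-4.9949 41.0959]
both [ 0.4966 -0.3947  0.0837] 0.0012735011133902076 625 0.0026068968484854182 s range -0.050722029320515644 0.04854379661899111 140
[ 0.0001 -0.0003] [-5.4402 41.5423]
```

```bash
python3 -m jog '[[[0.042,0.036,0.01],[0,0,-0.175],100],[[0.042,0.036,0.01],[0,0,-0.175],100],[[0.042,0.036,0.01],[0,0,0],100],[[0.042,0.036,0],[0,0,0],100],[[0.042,0.036,0],[0,0,0],100]]'
python3 -m jog '[[[0.03,0.03,0],[-0.016,-0.174,0],100],[[0,0,0],[-0.016,-0.174,0],100],[[0,0,0],[-0.016,-0.174,0],100],[[0,0,0],[-0.016,-0.174,0],100],[[0,0,0],[-0.016,-0.174,0],100]]'
cat >> h.py <<'E'
from scipy.spatial.transform import Rotation as Ro
np.set_printoptions(precision=4,suppress=True)
def toolrot(yaw,phi):
    """yaw deg of tool x in plan, phi deg tilt forward"""
    y,p=np.radians([yaw,phi]);z=np.array([np.sin(p)*np.cos(y),np.sin(p)*np.sin(y),-np.cos(p)])
    yy=np.array([np.sin(y),-np.cos(y),0]);return Ro.from_matrix(np.stack([np.cross(yy,z),yy,z],1))
def err(pos,yaw,phi):
    o=sensors.get_obs();R=Ro.from_quat(o["ee_rot"])
    rv=(toolrot(yaw,phi)*R.inv()).as_rotvec()
    print("t",round(o["clock"],2),"pos",o["position"],"dpos",np.asarray(pos)-o["position"],"rv",rv,"ft",o["ft_force"],"grip",round(float(o["grip_width"]),3))
E
python3 - <<'E'
from h import *
a=np.array([-.7628,.0708,.6428]);p0=np.array([.497,-.3947,.083])
err(p0+.11*a,-5.3,50);print(sensors.get_obs()["joint_pos"])
E
```

```text
clock: 0.72
position: [0.368, -0.4205, 0.2779]
ee_rot: [0.998, -0.057, -0.002, -0.002]
ft_force: [1.1, -1.2, 0.4]
grip_width: 1.002
clock: 1.35
position: [0.4059, -0.3831, 0.2781]
ee_rot: [0.905, -0.044, 0.422, 0.014]
ft_force: [0.4, 0.9, -1.1]
grip_width: 0.999
t 1.35 pos [ 0.4059 -0.3831  0.2781] dpos [ 0.0072 -0.0038 -0.1244] rv [-0.0118  0.0006 -0.0006] ft [ 0.4364  0.8629 -1.0709] grip 0.999
[ 1.1034 -0.0986 -0.0566  2.1301 -1.0313  0.8299  0.0033]
```

```bash
python3 -m jog '[[[0.004,-0.002,-0.045],[-0.006,0,0],100],[[0.003,-0.002,-0.045],[-0.006,0,0],100],[[0,0,-0.03],[0,0,0],100],[[0,0,0],[0,0,0],100]]'
python3 - <<'E'
from h import *
a=np.array([-.7628,.0708,.6428]);p0=np.array([.497,-.3947,.083])
err(p0+.11*a,-5.3,50);print(sensors.get_obs()["joint_pos"])
M=cams.camera_model("wrist");p,d=cams.camera("wrist")
cv2.imwrite("pics/w1.png",np.clip(p[:,:,::-1]*1.5,0,255).astype(np.uint8))
for s in (-.046,0,.014,.046):print(s,proj("wrist",p0+s*a,M))
E
```

```text
clock: 1.85
position: [0.4091, -0.3869, 0.1677]
ee_rot: [0.907, -0.044, 0.418, 0.02]
ft_force: [-1.2, -1.2, 0.8]
grip_width: 1.002
t 1.85 pos [ 0.4091 -0.3869  0.1677] dpos [ 0.004 -0.    -0.014] rv [-0.0017 -0.0098  0.0032] ft [-1.214  -1.1593  0.8209] grip 1.002
[ 1.2937  0.0835 -0.2664  2.2181 -1.2551  0.6775  0.3381]
-0.046 [280.2802 200.2768]
0 [280.6496 219.4436]
0.014 [280.7878 226.6113]
0.046 [281.1666 246.2669]
```

View pics/w1.png

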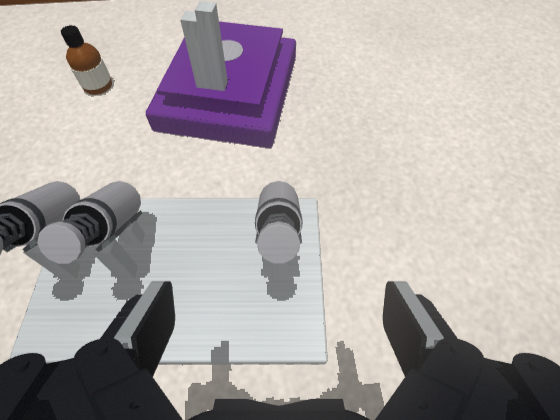

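The wrist view shows the lone spring at (279,215), with its cap at (279,243), centred between the open jaws. My estimate for the cap was (281,246), so they agree to within 1 mm. Approaching along its axis.

```bash
python3 -m jog '[[[0.020,-0.002,-0.025],[0,-0.008,0],100],[[0.022,-0.002,-0.020],[0,0,0],100]]'
python3 - <<'E'
from h import *
a=np.array([-.7628,.0708,.6428]);p0=np.array([.497,-.3947,.083])
err(p0,-5.3,50);print(sensors.get_obs()["joint_pos"])
E
```

```text
clock: 2.15
position: [0.4432, -0.3919, 0.1305]
ee_rot: [0.908, -0.042, 0.415, 0.023]
ft_force: [-0.7, -0.8, -1.9]
grip_width: 0.998
t 2.15 pos [ 0.4432 -0.3919  0.1305] dpos [ 0.0538 -0.0028 -0.0475] rv [ 0.0053 -0.0149  0.0022] ft [-0.7154 -0.7772 -1.857 ] grip 0.998
[ 1.628   0.2509 -0.7003  2.1755 -1.2454  0.4986  0.3847]
```

```bash
python3 -m jog '[[[0.020,-0.001,-0.018],[0,-0.005,0],100],[[0.020,-0.001,-0.018],[0,0,0],100]]'
python3 - <<'E'
from h import *
a=np.array([-.7628,.0708,.6428]);p0=np.array([.497,-.3947,.083])
err(p0,-5.3,50);print(sensors.get_obs()["joint_pos"])
E
```

```text
clock: 2.4
position: [0.4841, -0.3962, 0.0946]
ee_rot: [0.907, -0.042, 0.417, 0.025]
ft_force: [0.2, -1.1, -0.6]
grip_width: 1.0
t 2.4 pos [ 0.4841 -0.3962  0.0946] dpos [ 0.0129  0.0015 -0.0116] rv [ 0.0093 -0.0109  0.0045] ft [ 0.2193 -1.142  -0.6089] grip 1.0
[ 1.6678  0.4372 -0.8471  2.1285 -1.2481  0.3131  0.4484]
```

```bash
python3 -m jog '[[[0.0125,0.0015,-0.011],[0.009,-0.010,0.004],100],[[0,0,0],[0,0,0],100]]'
python3 - <<'E'
from h import *
a=np.array([-.7628,.0708,.6428]);p0=np.array([.497,-.3947,.083])
err(p0,-5.3,50);print(sensors.get_obs()["joint_pos"])
for n in ("scene",):
    p,d=cams.camera(n);crop(p,60,150,260,290,4,"pics/s_g1.png")
M=cams.camera_model("wrist");p,d=cams.camera("wrist");crop(p,0,0,560,420,1,"pics/w2.png")
E
```

```text
clock: 2.65
position: [0.4979, -0.3947, 0.082]
ee_rot: [0.906, -0.042, 0.421, 0.019]
ft_force: [0.7, -0.2, -0.3]
grip_width: 0.997
t 2.65 pos [ 0.4979 -0.3947  0.082 ] dpos [-0.0009 -0.      0.001 ] rv [-0.0005 -0.0029 -0.0008] ft [ 0.6924 -0.2298 -0.2768] grip 0.997
[ 1.674   0.5089 -0.8844  2.1107 -1.2462  0.2639  0.4744]
```

View pics/s_g1.png

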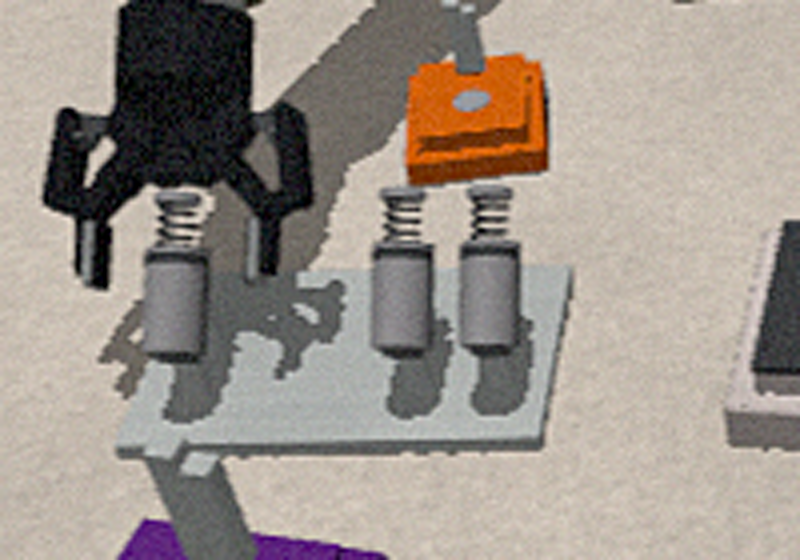

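View pics/w2.png

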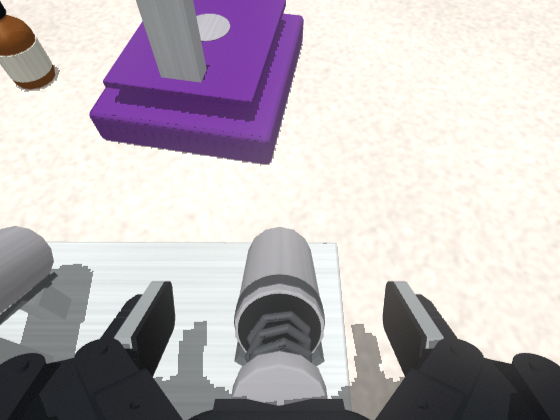

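The open jaws straddle the sleeve, which sits at (280,290) midway between them, and the cap is clear of the palm. Closing.

```bash
python3 -m jog '[[[-0.0005,0,0.0005],[0,0,0],60],[[0,0,0],[0,0,0],45],[[0,0,0],[0,0,0],30],[[0,0,0],[0,0,0],20],[[0,0,0],[0,0,0],20]]' 50
python3 - <<'E'
from h import *
a=np.array([-.7628,.0708,.6428]);p0=np.array([.497,-.3947,.083])
err(p0,-5.3,50)
E
```

```text
clock: 3.38
position: [0.4961, -0.395, 0.0848]
ee_rot: [0.906, -0.04, 0.42, 0.022]
ft_force: [5.3, -1.1, -4.9]
grip_width: 0.359
t 3.38 pos [ 0.4961 -0.395   0.0848] dpos [ 0.0009  0.0003 -0.0018] rv [ 0.005  -0.0047 -0.0019] ft [ 5.3193 -1.1316 -4.893 ] grip 0.359
```

```bash
python3 -m jog '[[[0,0,0.012],[0,0,0],20],[[0,0,0.025],[0,0,0],20],[[0,0,0.03],[0,0,0],20],[[0,0,0.03],[0,0,0],20]]'
python3 - <<'E'
from h import *
a=np.array([-.7628,.0708,.6428]);p0=np.array([.497,-.3947,.083])
err(p0+[0,0,.12],-5.3,50);print(sensors.get_obs()["joint_pos"])
p,d=cams.camera("scene");crop(p,60,120,260,260,4,"pics/s_g2.png")
E
```

```text
clock: 3.88
position: [0.494, -0.3946, 0.1813]
ee_rot: [0.907, -0.042, 0.419, 0.02]
ft_force: [0.9, -1.0, -1.7]
grip_width: 0.359
t 3.88 pos [ 0.494  -0.3946  0.1813] dpos [ 0.003  -0.0001  0.0217] rv [-0.0005 -0.0076  0.0009] ft [ 0.8799 -1.0475 -1.7183] grip 0.359
[ 1.6     0.2263 -0.7682  2.075  -1.0772  0.4869  0.1096]
```

View pics/s_g2.png

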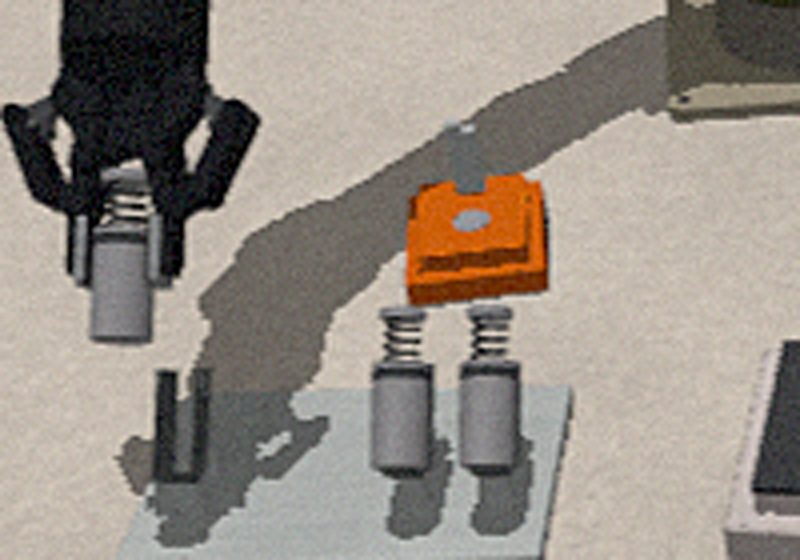

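```bash
python3 -m jog '[[[0,0,0.03],[0.016,0.174,0],20],[[0,0,0.03],[0.016,0.174,0],20],[[0,0,0.01],[0.016,0.174,0],20],[[0,0,0],[0.016,0.174,0],20],[[0,0,0],[0.016,0.174,0],20]]'
python3 -m jog '[[[0.008,0.05,0],[0,0,-0.05],20],[[0.008,0.05,0],[0,0,-0.044],20],[[0.008,0.05,0],[0,0,0],20],[[0.008,0.05,0],[0,0,0],20],[[0.008,0.05,0],[0,0,0],20]]'
python3 - <<'E'
from h import *
err([.537,-.0077,.15],-10.7,0);print(sensors.get_obs()["joint_pos"])
E
```

```text
clock: 4.55
position: [0.4981, -0.3896, 0.2271]
ee_rot: [0.996, -0.041, 0.078, -0.01]
ft_force: [0.7, 0.5, -1.9]
grip_width: 0.36
clock: 5.18
position: [0.5398, -0.1352, 0.2234]
ee_rot: [0.993, -0.091, 0.076, -0.009]
ft_force: [0.8, -0.6, -1.5]
grip_width: 0.361
t 5.17 pos [ 0.5398 -0.1352  0.2234] dpos [-0.0028  0.1275 -0.0734] rv [-0.0034  0.1528 -0.0037] ft [ 0.8093 -0.6001 -1.4713] grip 0.361
[ 0.782   0.1494 -0.6486  1.7768  0.0724  1.0954 -1.6365]
```

```bash
python3 -m jog '[[[0,0.045,0],[-0.003,0.08,0],20],[[0,0.045,0],[0,0.073,0],20],[[-0.002,0.035,0],[0,0,0],20],[[0,0,0],[0,0,0],20]]'
python3 - <<'E'
from h import *
err([.537,-.0077,.15],-10.7,0);print(sensors.get_obs()["joint_pos"])
p,d=cams.camera("scene");crop(p,215,100,345,270,4,"pics/s_p1.png");np.save("pics/d1.npy",d)
M=cams.camera_model("wrist");p,d=cams.camera("wrist");crop(p,0,0,560,420,1,"pics/w3.png")
E
```

```text
clock: 5.68
position: [0.5369, -0.0015, 0.2229]
ee_rot: [0.996, -0.088, -0.003, -0.001]
ft_force: [-0.1, -0.9, -2.3]
grip_width: 0.36
t 5.67 pos [ 0.5369 -0.0015  0.2229] dpos [ 0.0001 -0.0062 -0.0729] rv [-0.0018 -0.0053 -0.0106] ft [-0.0605 -0.9192 -2.2741] grip 0.36
[ 0.5646  0.2343 -0.7348  1.6974  0.1605  1.2776 -1.9509]
```

View pics/s_p1.png

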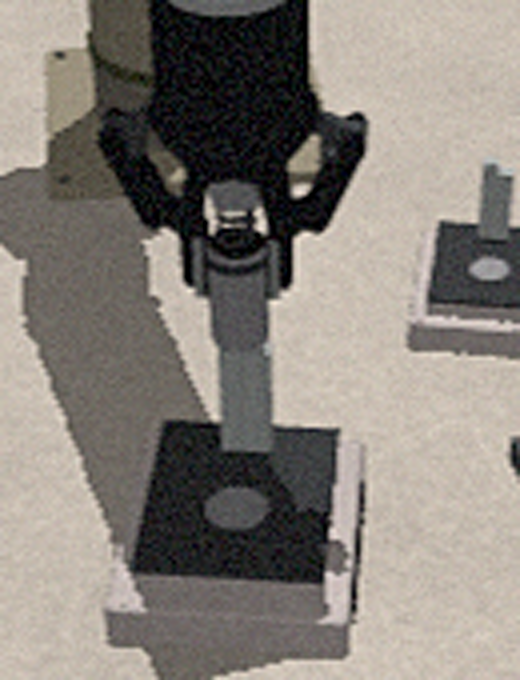

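View pics/w3.png

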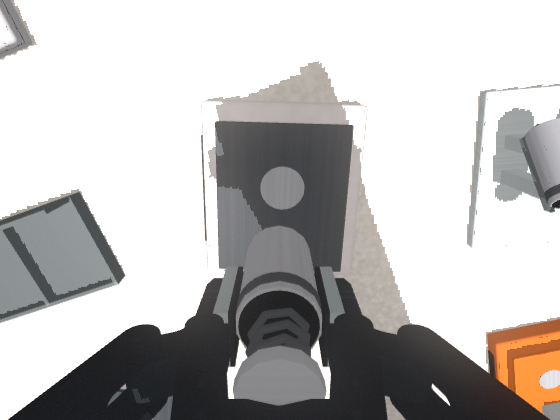

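```bash
cat > fit.py <<'E'
from h import *
from scipy.optimize import least_squares
def fitv(n,d,c,zr,r=.016,box=.03):
    W=cloud(n,d).reshape(-1,3);dd=d.ravel()
    m=(dd>0)&(np.hypot(W[:,0]-c[0],W[:,1]-c[1])<box)&(W[:,2]>zr[0])&(W[:,2]<zr[1]);W=W[m]
    z0=np.mean(zr)
    def f(x):
        a=np.array([x[2],x[3],1]);a/=np.linalg.norm(a);q=W-[c[0]+x[0],c[1]+x[1],z0]
        q=q-np.outer(q@a,a);return np.linalg.norm(q,axis=1)-r
    s=least_squares(f,[0,0,0,0],loss="soft_l1",f_scale=.001)
    print("n",len(W),"centre",np.array(c)[:2]+s.x[:2],"lean deg x,y",np.degrees(s.x[2:]),"res",np.abs(f(s.x)).mean())
    return W
E
python3 - <<'E'
from fit import *
d=np.load("pics/d1.npy")
W=cloud("scene",d).reshape(-1,3);q=W[(np.hypot(W[:,0]-.537,W[:,1]+.0015)<.03)&(W[:,2]>.1)]
print(np.histogram(q[:,2],np.arange(.15,.30,.01)))
fitv("scene",d,[.537,-.0015],[.181,.205])
fitv("scene",d,[.537,-.0015],[.181,.232])
E
```

```text
(array([  0,   0,  26,  55,  56,  70, 111, 105, 164,  78,  80, 123,  80,
       102]), array([0.15, 0.16, 0.17, 0.18, 0.19, 0.2 , 0.21, 0.22, 0.23, 0.24, 0.25,
       0.26, 0.27, 0.28, 0.29]))
n 141 centre [ 0.5376 -0.0014] lean deg x,y [ 0.3579 -1.2639] res 0.0008162015473081244
n 418 centre [ 0.538  -0.0015] lean deg x,y [ 1.7277 -0.378 ] res 0.002677241250694011
```

```bash
python3 -m jog '[[[0,-0.006,-0.04],[-0.002,-0.005,-0.01],20],[[0,0,-0.045],[0,0,0],20],[[0,0,-0.02],[0,0,0],20],[[0,0,0],[0,0,0],20]]'
python3 - <<'E'
from h import *
err([.537,-.0077,.097],-10.7,0)
E
```

```text
clock: 6.28
position: [0.5371, -0.0189, 0.1147]
ee_rot: [0.995, -0.1, 0.0, 0.002]
ft_force: [0.3, -0.2, -1.5]
grip_width: 0.362
t 6.28 pos [ 0.5371 -0.0189  0.1147] dpos [-0.0001  0.0112 -0.0177] rv [0.004  0.0006 0.0141] ft [ 0.3202 -0.1957 -1.4983] grip 0.362
```

```bash
python3 -m jog '[[[0,0.011,-0.008],[0.004,0,0.014],20],[[0,0,0],[0,0,0],20],[[0,0,0],[0,0,0],20]]'
python3 - <<'E'
from h import *
err([.537,-.0077,.097],-10.7,0)
E
```

```text
clock: 6.65
position: [0.5384, -0.0084, 0.1085]
ee_rot: [0.996, -0.094, 0.002, -0.0]
ft_force: [0.2, -0.2, -1.5]
grip_width: 0.359
t 6.65 pos [ 0.5384 -0.0084  0.1085] dpos [-0.0014  0.0007 -0.0115] rv [0.0004 0.0038 0.0011] ft [ 0.2089 -0.1831 -1.4885] grip 0.359
```

```bash
python3 -m jog '[[[-0.0014,0.0005,-0.008],[0,0.004,0],20],[[0,0,0],[0,0,0],20]]'; python3 -m jog '[[[0,0,-0.002],[0,0,0],20],[[0,0,0],[0,0,0],20]]'
python3 - <<'E'
from h import *
err([.537,-.0077,.097],-10.7,0)
E
```

```text
clock: 6.9
position: [0.5373, -0.008, 0.1006]
ee_rot: [0.996, -0.094, 0.0, 0.0]
ft_force: [-0.5, -0.6, -1.8]
grip_width: 0.363
clock: 7.15
position: [0.5374, -0.0079, 0.0985]
ee_rot: [0.996, -0.094, 0.0, 0.0]
ft_force: [-0.9, -0.1, -1.7]
grip_width: 0.357
t 7.15 pos [ 0.5374 -0.0079  0.0985] dpos [-0.0004  0.0002 -0.0015] rv [0.0007 0.0008 0.0012] ft [-0.9345 -0.0512 -1.6893] grip 0.357
```

```bash
python3 -m jog '[[[0,0,-0.001],[0,0,0],20],[[0,0,0],[0,0,0],20]]'; python3 -m jog '[[[0,0,-0.001],[0,0,0],20],[[0,0,0],[0,0,0],20]]'
python3 - <<'E'
from h import *
err([.537,-.0077,.097],-10.7,0)
E
```

```text
clock: 7.4
position: [0.5375, -0.008, 0.0976]
ee_rot: [0.996, -0.094, 0.001, 0.0]
ft_force: [-0.4, 0.3, -1.2]
grip_width: 0.357
clock: 7.65
position: [0.5379, -0.008, 0.0976]
ee_rot: [0.996, -0.094, 0.001, 0.001]
ft_force: [0.2, -0.9, -1.2]
grip_width: 0.36
t 7.65 pos [ 0.5379 -0.008   0.0976] dpos [-0.0009  0.0003 -0.0006] rv [0.0012 0.0018 0.0013] ft [ 0.1864 -0.8667 -1.1689] grip 0.36
```

```bash
python3 -m jog '[[[-0.0005,0,-0.0015],[0,0.002,0],20],[[0,0,0],[0,0,0],20]]'; python3 -m jog '[[[0,0,-0.001],[0,0,0],20],[[0,0,0],[0,0,0],20]]'
python3 - <<'E'
from h import *
err([.537,-.0077,.097],-10.7,0)
p,d=cams.camera("scene");crop(p,215,100,345,270,4,"pics/s_p2.png");np.save("pics/d2.npy",d)
E
```

```text
clock: 7.9
position: [0.5383, -0.0079, 0.0975]
ee_rot: [0.996, -0.094, 0.001, 0.001]
ft_force: [-1.0, -0.7, -1.3]
grip_width: 0.356
clock: 8.15
position: [0.5386, -0.0079, 0.0975]
ee_rot: [0.996, -0.094, 0.001, 0.001]
ft_force: [-2.0, -0.7, 2.0]
grip_width: 0.357
t 8.15 pos [ 0.5386 -0.0079  0.0975] dpos [-0.0016  0.0002 -0.0005] rv [0.0024 0.0022 0.0013] ft [-2.0202 -0.7088  1.9804] grip 0.357
```

View pics/s_p2.png

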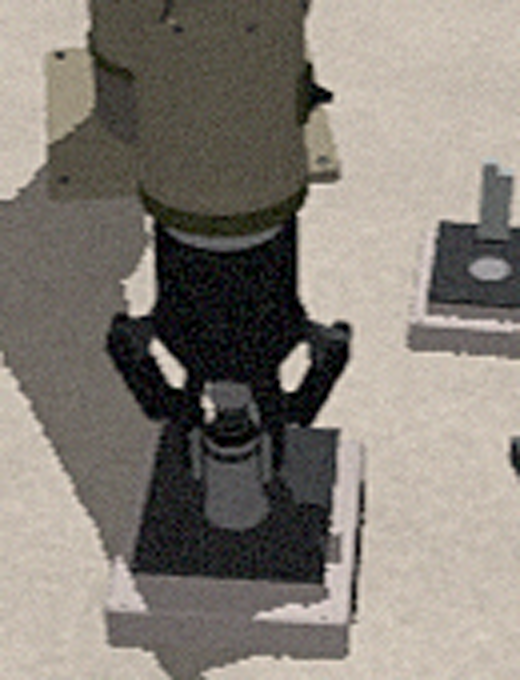

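The spring's foot is on the disc and Fz is rising. Releasing and lifting off.

```bash
python3 -m jog '[[[0,0,0],[0,0,0],50],[[0,0,0],[0,0,0],70],[[0,0,0],[0,0,0],75],[[0,0,0],[0,0,0],75]]'
python3 - <<'E'
from h import *
err([.537,-.0077,.097],-10.7,0)
p,d=cams.camera("scene");crop(p,215,100,345,270,4,"pics/s_p3.png")
E
```

```text
clock: 8.7
position: [0.5386, -0.008, 0.0968]
ee_rot: [0.996, -0.094, 0.001, 0.001]
ft_force: [-0.4, -0.1, 0.6]
grip_width: 0.75
t 8.7 pos [ 0.5386 -0.008   0.0968] dpos [-0.0016  0.0003  0.0002] rv [0.002  0.0024 0.0014] ft [-0.4217 -0.1087  0.5581] grip 0.75
```

View pics/s_p3.png

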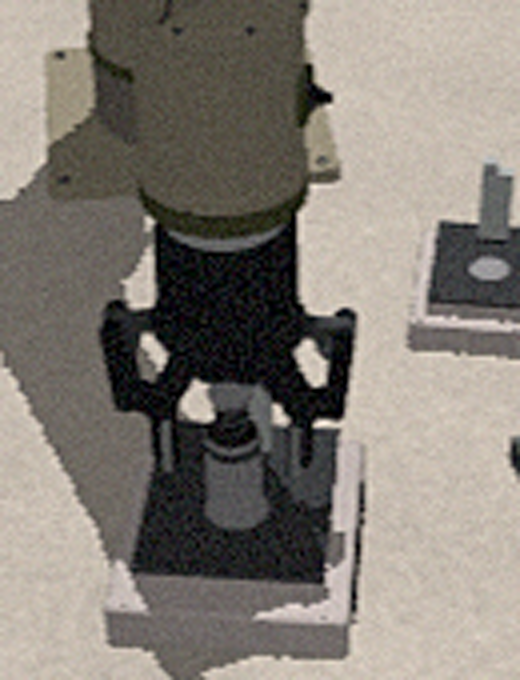

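```bash
python3 -m jog '[[[0,0,0.015],[0,0,0],75],[[0,0,0.02],[0,0,0],75],[[0,0,0.02],[0,0,0],75],[[0,0,0],[0,0,0],75]]'
python3 -m jog '[[[0,0,0.025],[0,0,0],75],[[0,0,0.025],[0,0,0],75],[[0,0,0.02],[0,0,0],50],[[0,0,0],[0,0,0],20],[[0,0,0],[0,0,0],0]]'
python3 - <<'E'
from fit import *
err([.537,-.0077,.2],-10.7,0)
p,d=cams.camera("scene");crop(p,215,100,345,270,4,"pics/s_p4.png");np.save("pics/d3.npy",d)
fitv("scene",d,[.538,-.008],[.055,.105])
fitv("scene",d,[.538,-.008],[.138,.15],r=.013)
W=cloud("scene",d).reshape(-1,3);q=W[(np.hypot(W[:,0]-.538,W[:,1]+.008)<.02)&(W[:,2]<.17)]
print(np.percentile(q[:,2],[90,95,98,100]))
c=q[(q[:,2]>.137)];print(len(c),c.mean(0),c.min(0),c.max(0))
E
```

```text
clock: 9.25
position: [0.539, -0.0075, 0.1563]
ee_rot: [0.996, -0.094, 0.002, 0.001]
ft_force: [0.4, 0.0, -0.8]
grip_width: 0.747
clock: 9.88
position: [0.5376, -0.0078, 0.2262]
ee_rot: [0.996, -0.094, 0.001, 0.001]
ft_force: [0.7, -0.2, 0.1]
grip_width: 0.114
t 9.88 pos [ 0.5376 -0.0078  0.2262] dpos [-0.0006  0.0001 -0.0262] rv [0.0019 0.0012 0.0009] ft [ 0.6927 -0.2324  0.1489] grip 0.114
n 224 centre [ 0.5399 -0.0078] lean deg x,y [ 0.1494 -0.1635] res 0.0007954593735427882
n 75 centre [ 0.5403 -0.0082] lean deg x,y [0.8768 0.1394] res 0.004041992379456659
[0.1405 0.1415 0.142  0.145 ]
81 [ 0.5424 -0.0083  0.1407] [ 0.5294 -0.0206  0.137 ] [0.5535 0.0036 0.145 ]
```

View pics/s_p4.png

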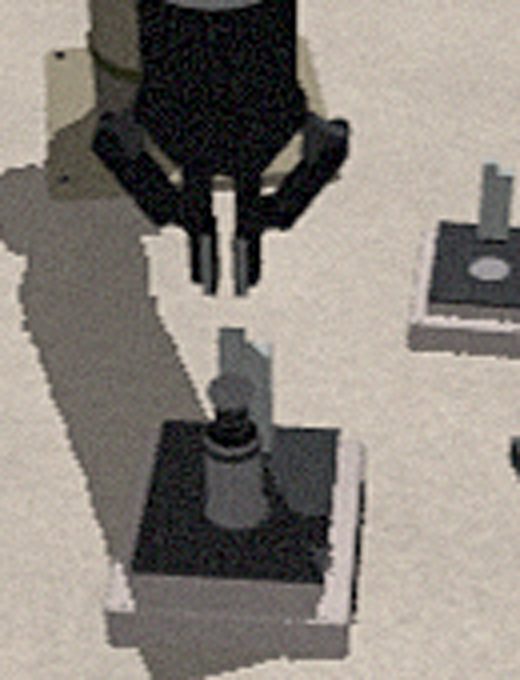

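The spring stands upright (lean about 0.2°) at (0.540,-0.008), within 3 mm of the disc centre. Closing the fingers and coming down onto the cap.

```bash
python3 -m jog '[[[0.001,0,-0.02],[0.002,0.001,0],0],[[0,0,-0.02],[0,0,0],0],[[0,0,-0.013],[0,0,0],0],[[0,0,0],[0,0,0],0],[[0,0,0],[0,0,0],0]]'
python3 - <<'E'
from h import *
err([.5395,-.008,.161],-10.7,0)
E
```

```text
clock: 10.55
position: [0.5375, -0.0076, 0.1691]
ee_rot: [0.996, -0.093, -0.002, -0.0]
ft_force: [0.2, -1.0, 0.5]
grip_width: -0.002
t 10.55 pos [ 0.5375 -0.0076  0.1691] dpos [ 0.002  -0.0004 -0.0081] rv [-0.001  -0.0033  0.0004] ft [ 0.2172 -0.9893  0.4548] grip -0.002
```

```bash
python3 -m jog '[[[0.0015,0,-0.005],[-0.001,-0.003,0],0],[[0,0,0],[0,0,0],0]]'
for i in 1; do :; done
python3 -m jog '[[[0,0,-0.002],[0,0,0],0],[[0,0,0],[0,0,0],0]]'
python3 -m jog '[[[0,0,-0.002],[0,0,0],0],[[0,0,0],[0,0,0],0]]'
python3 -m jog '[[[0,0,-0.002],[0,0,0],0],[[0,0,0],[0,0,0],0]]'
```

```text
clock: 10.8
position: [0.5396, -0.0076, 0.1647]
ee_rot: [0.996, -0.093, 0.001, 0.0]
ft_force: [-0.8, -1.0, 0.2]
grip_width: -0.001
clock: 11.05
position: [0.5399, -0.0076, 0.163]
ee_rot: [0.996, -0.094, 0.001, 0.0]
ft_force: [0.0, -0.5, -0.8]
grip_width: -0.002
clock: 11.3
position: [0.5401, -0.0076, 0.1612]
ee_rot: [0.996, -0.093, 0.001, 0.0]
ft_force: [-0.5, -0.0, 1.8]
grip_width: -0.001
clock: 11.55
position: [0.5404, -0.0076, 0.1598]
ee_rot: [0.996, -0.094, 0.002, 0.0]
ft_force: [-1.2, 0.3, 4.7]
grip_width: -0.004
```

```bash
python3 -m jog '[[[0,0,-0.002],[0,0,0],0],[[0,0,0],[0,0,0],0]]'
python3 -m jog '[[[0,0,-0.002],[0,0,0],0],[[0,0,0],[0,0,0],0]]'
python3 -m jog '[[[0,0,-0.002],[0,0,0],0],[[0,0,0],[0,0,0],0]]'
```

```text
clock: 11.8
position: [0.5411, -0.0074, 0.1589]
ee_rot: [0.996, -0.094, 0.003, 0.0]
ft_force: [-1.8, -0.5, 6.4]
grip_width: -0.002
clock: 12.05
position: [0.542, -0.0073, 0.1585]
ee_rot: [0.996, -0.094, 0.004, 0.0]
ft_force: [-1.4, -0.7, 9.4]
grip_width: 0.001
clock: 12.3
position: [0.543, -0.0071, 0.1584]
ee_rot: [0.996, -0.094, 0.005, 0.001]
ft_force: [-1.6, -0.1, 9.9]
grip_width: 0.003
```

Run:
```python
from fit import *
err([.5395,-.008,.155],-10.7,0)
p,d=cams.camera("scene");crop(p,215,100,345,270,4,"pics/s_q1.png")
pt,dt=cams.camera("top")
Wt=cloud("top",dt)
W=cloud("scene",d).reshape(-1,3)
yaw=np.radians(-10.7);ex=np.array([np.cos(yaw),np.sin(yaw)]);ey=np.array([-ex[1],ex[0]])
s=np.array([.537,-.0077])
L=(W[:,:2]-s)@np.c_[ex,ey]
m=(np.abs(L[:,0]-.03)<.012)&(np.abs(L[:,1])<.045)&(W[:,2]>.02)
print("plate z",np.median(W[m,2]),m.sum())
```

```text
t 12.3 pos [ 0.543  -0.0071  0.1584] dpos [-0.0035 -0.0009 -0.0034] rv [0.0022 0.0102 0.0006] ft [-1.5704 -0.114   9.8706] grip 0.003
plate z 0.38972732653864395 4833
```

View pics/s_q1.png

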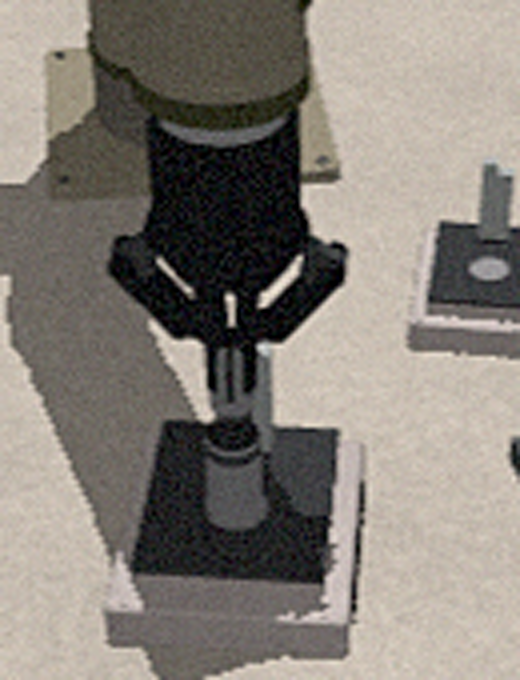

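The cap moves only about 3 mm for 10 N, which already points to the stiff spring. The tool has crept 3 mm in x under load, so I'll back off, recentre, then press again with compensation.

```bash
python3 -m jog '[[[0,0,0.005],[0,0,0],0],[[-0.0035,-0.0005,0.001],[0.002,0.01,0],0],[[0,0,0],[0,0,0],0]]'
python3 - <<'E'
from fit import *
err([.5395,-.008,.162],-10.7,0)
p,d=cams.camera("scene")
fitv("scene",d,[.538,-.008],[.055,.105])
E
```

```text
clock: 12.78
position: [0.5392, -0.0077, 0.1644]
ee_rot: [0.996, -0.094, -0.0, 0.0]
ft_force: [0.1, -0.7, -0.7]
grip_width: -0.004
t 12.78 pos [ 0.5392 -0.0077  0.1644] dpos [ 0.0003 -0.0003 -0.0024] rv [ 0.0001 -0.0005  0.0007] ft [ 0.143  -0.739  -0.6952] grip -0.004
n 227 centre [ 0.5393 -0.0079] lean deg x,y [-0.6851  0.0713] res 0.0007852323574411648
```

```bash
python3 -m jog '[[[0,0,-0.003],[0,0,0],0],[[-0.0003,0,-0.002],[0,0.001,0],0]]'
python3 -m jog '[[[-0.0005,0,-0.002],[0,0.001,0],0],[[-0.0005,0,-0.002],[0,0.001,0],0]]'
python3 -m jog '[[[-0.0008,0,-0.002],[0,0.002,0],0],[[-0.0008,0,-0.002],[0,0.002,0],0]]'
```

```text
clock: 13.08
position: [0.5391, -0.0076, 0.1591]
ee_rot: [0.996, -0.094, -0.001, 0.0]
ft_force: [-0.5, 0.8, 7.3]
grip_width: -0.001
clock: 13.32
position: [0.5394, -0.0075, 0.1566]
ee_rot: [0.996, -0.094, -0.0, 0.0]
ft_force: [-1.7, -0.7, 11.9]
grip_width: -0.003
clock: 13.58
position: [0.5394, -0.0074, 0.1548]
ee_rot: [0.996, -0.094, -0.0, 0.001]
ft_force: [-1.7, -0.7, 11.6]
grip_width: -0.003
```

```bash
python3 -m jog '[[[-0.0005,0,-0.002],[0,0.001,0],0],[[-0.0005,0,-0.002],[0,0.001,0],0]]'
python3 -m jog '[[[-0.0005,0,-0.0015],[0,0.001,0],0],[[0,0,-0.0005],[0,0,0],0]]'
cat > plate.py <<'E'
from fit import *
import sys
def plate(tag):
    err([.5395,-.008,.152],-10.7,0)
    p,d=cams.camera("scene");crop(p,215,100,345,270,4,f"pics/s_{tag}.png");np.save(f"pics/d_{tag}.npy",d)
    yaw=np.radians(-10.7);ex=np.array([np.cos(yaw),np.sin(yaw)]);ey=np.array([-ex[1],ex[0]])
    s=np.array([.537,-.0077])
    for dd in (np.load("pics/scene0d.npy"),d):
        W=cloud("scene",dd).reshape(-1,3)
        L=np.c_[(W[:,:2]-s)@ex,(W[:,:2]-s)@ey]
        m=(np.abs(L[:,0]-.032)<.015)&(np.abs(L[:,1])<.045)&(W[:,2]>.02)&(W[:,2]<.07)
        g=(np.abs(L[:,0]+.058)<.012)&(W[:,2]>.1)&(W[:,2]<.14)
        out=[]
        for lo,hi in ((.002,.013),(-.013,-.002)):
            k=g&(L[:,1]>lo)&(L[:,1]<hi);out.append(np.percentile(W[k,2],[90,97]) if k.sum()>3 else None)
        print("plate z",np.median(W[m,2]),m.sum(),"gauge +y,-y",out)
plate(sys.argv[1])
E
python3 plate.py q2
```

```text
clock: 13.82
position: [0.5399, -0.0073, 0.153]
ee_rot: [0.996, -0.094, 0.001, 0.001]
ft_force: [-2.9, -0.9, 11.6]
grip_width: -0.001
clock: 14.08
position: [0.5408, -0.0072, 0.1532]
ee_rot: [0.996, -0.094, 0.002, 0.001]
ft_force: [-2.3, 0.2, 10.8]
grip_width: 0.006
t 14.07 pos [ 0.5408 -0.0072  0.1532] dpos [-0.0013 -0.0008 -0.0012] rv [0.0027 0.0038 0.0009] ft [-2.2885  0.2206 10.7988] grip 0.006
plate z 0.04900013111235105 433 gauge +y,-y [array([0.1241, 0.1309]), array([0.1322, 0.1328])]
plate z 0.04554964551867444 433 gauge +y,-y [array([0.1199, 0.1201]), None]
```

View pics/s_q2.png

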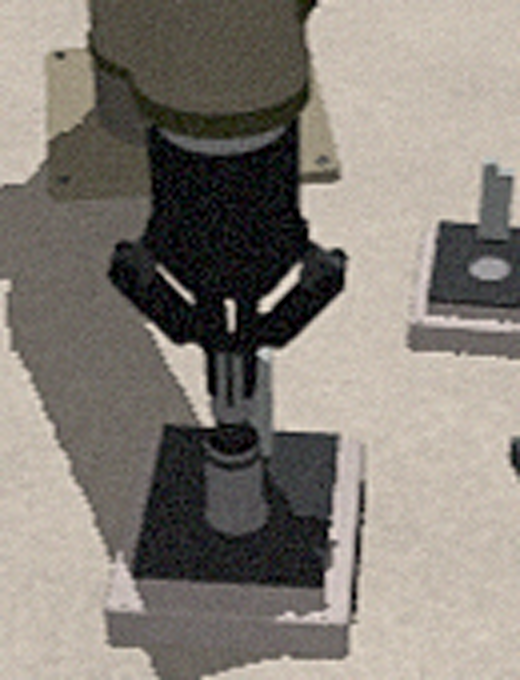

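```bash
python3 -m jog '[[[-0.001,0,-0.0025],[0.002,0.003,0],0],[[-0.0005,0,-0.001],[0,0,0],0],[[0,0,-0.0005],[0,0,0],0],[[0,0,-0.0005],[0,0,0],0],[[0,0,-0.0005],[0,0,0],0]]'
python3 plate.py q3
python3 - <<'E'
from h import *
p,d=cams.camera("wrist");crop(p,0,0,560,420,1,"pics/w4.png")
p,d=cams.camera("scene");crop(p,255,180,290,240,12,"pics/s_q3z.png")
d=np.load("pics/d_q3.npy")
W=cloud("scene",d)
for r in range(192,232,2): print(r,[f"{W[r,c,2]*1000:.0f}/{W[r,c,0]*1000:.0f}" for c in range(266,284,2)])
E
```

```text
clock: 14.75
position: [0.5429, -0.0068, 0.154]
ee_rot: [0.996, -0.094, 0.005, 0.001]
ft_force: [-2.4, -0.1, 11.4]
grip_width: 0.002
t 14.75 pos [ 0.5429 -0.0068  0.154 ] dpos [-0.0034 -0.0012 -0.002 ] rv [0.0028 0.0097 0.0009] ft [-2.3993 -0.1339 11.4227] grip 0.002
plate z 0.04900013111235105 433 gauge +y,-y [array([0.1241, 0.1309]), array([0.1322, 0.1328])]
plate z 0.045833952791111264 447 gauge +y,-y [array([0.1173, 0.1181]), None]
192 ['160/547', '161/548', '164/553', '165/555', '165/554', '162/552', '162/552', '113/490', '103/479']
194 ['155/547', '156/548', '157/550', '159/553', '157/552', '157/552', '157/553', '107/490', '96/478']
196 ['152/550', '151/549', '152/552', '154/554', '153/553', '152/553', '151/552', '101/490', '92/480']
198 ['-1/369', '145/549', '149/554', '148/554', '148/554', '146/552', '146/553', '96/492', '85/479']
200 ['-2/376', '134/542', '142/553', '142/554', '144/556', '134/544', '89/490', '88/490', '82/483']
202 ['-0/386', '134/549', '134/550', '135/552', '132/549', '133/550', '130/547', '84/492', '75/482']
204 ['-1/393', '130/551', '135/558', '134/557', 
[... 620 characters left out ...]
556', '95/555', '48/502', '47/501']
218 ['83/544', '90/552', '93/557', '95/559', '93/557', '91/556', '88/553', '48/509', '45/506']
220 ['77/544', '82/550', '87/556', '88/558', '87/557', '86/557', '83/554', '43/511', '48/517']
222 ['70/544', '81/556', '78/553', '81/557', '80/556', '78/555', '76/553', '48/522', '48/523']
224 ['63/542', '68/548', '74/556', '78/560', '72/555', '73/556', '69/552', '47/529', '46/528']
226 ['55/540', '64/550', '67/554', '68/556', '68/557', '66/555', '62/551', '45/533', '46/536']
228 ['46/537', '57/550', '63/556', '62/556', '61/555', '59/555', '56/552', '47/543', '45/542']
230 ['46/544', '52/551', '55/555', '56/556', '55/556', '54/556', '49/551', '46/548', '44/547']
```

View pics/s_q3z.png

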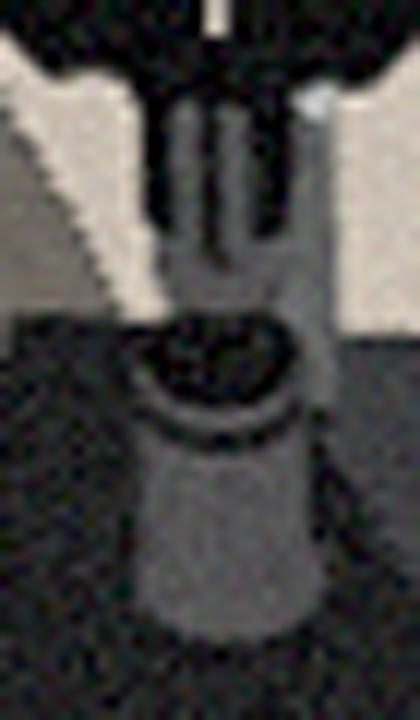

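View pics/w4.png

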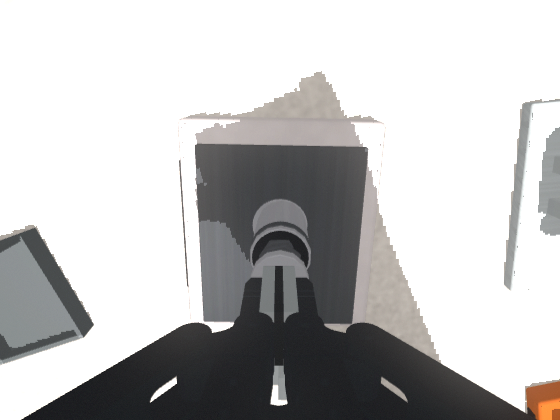

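The loaded cap top is at z≈0.134–0.135. The plate has sunk about 3.3 mm, which puts the high step at 0.1297. The spring is therefore taller than the high step, so it is stiff.

The tool creeps +x under load, about 0.7 mm per row. I'll unload, recentre, and make one cleaner and slightly deeper press with creep compensation.

```bash
python3 -m jog '[[[0,0,0.006],[0,0,0],0],[[0,0,0.004],[0,0,0],0],[[-0.003,-0.001,0],[0.003,0.008,0],0],[[0,0,0],[0,0,0],0]]'
python3 - <<'E'
from fit import *
err([.539,-.008,.162],-10.7,0)
p,d=cams.camera("scene")
fitv("scene",d,[.538,-.008],[.055,.105])
E
```

```text
clock: 15.4
position: [0.5398, -0.0079, 0.1643]
ee_rot: [0.996, -0.094, 0.001, -0.0]
ft_force: [0.6, 0.5, -0.3]
grip_width: -0.001
t 15.4 pos [ 0.5398 -0.0079  0.1643] dpos [-0.0008 -0.0001 -0.0023] rv [-0.0002  0.0013  0.0008] ft [ 0.583   0.4731 -0.338 ] grip -0.001
n 234 centre [ 0.539  -0.0079] lean deg x,y [-1.2671 -0.2739] res 0.0008297655142668833
```

```bash
python3 -m jog '[[[-0.0005,0,-0.003],[0,0.001,0],0],[[-0.0003,0,-0.002],[0,0.001,0],0],[[-0.0006,0,-0.002],[0,0.001,0],0],[[-0.0006,0,-0.002],[0,0.001,0],0],[[-0.0009,0,-0.002],[0,0.002,0],0]]'
python3 -m jog '[[[-0.0009,0,-0.002],[0,0.002,0],0],[[-0.0009,0,-0.002],[0,0.002,0],0],[[-0.0009,0,-0.002],[0,0.002,0],0]]'
```

```text
clock: 16.08
position: [0.5402, -0.0076, 0.1561]
ee_rot: [0.996, -0.094, 0.002, 0.0]
ft_force: [-1.8, -1.0, 11.1]
grip_width: 0.003
clock: 16.45
position: [0.5403, -0.0076, 0.1537]
ee_rot: [0.996, -0.094, 0.002, 0.001]
ft_force: [-1.4, 0.2, 11.1]
grip_width: 0.003
```

```bash
python3 -m jog '[[[-0.001,0,-0.002],[0,0.003,0],0],[[-0.001,0,-0.002],[0,0.002,0],0],[[-0.0009,0,-0.0012],[0,0.002,0],0],[[-0.0008,0,-0.001],[0,0.0015,0],0],[[-0.0008,0,-0.001],[0,0.0015,0],0]]'
python3 plate.py q4
```

```text
clock: 17.08
position: [0.5404, -0.0075, 0.1528]
ee_rot: [0.996, -0.094, 0.003, 0.002]
ft_force: [-1.1, -0.0, 11.3]
grip_width: 0.0
t 17.07 pos [ 0.5404 -0.0075  0.1528] dpos [-0.0009 -0.0005 -0.0008] rv [0.0039 0.0052 0.0014] ft [-1.1431 -0.0092 11.3199] grip 0.0
plate z 0.04900013111235105 433 gauge +y,-y [array([0.1241, 0.1309]), array([0.1322, 0.1328])]
plate z 0.04543968631566574 436 gauge +y,-y [array([0.1195, 0.12  ]), None]
```

```bash
python3 -m jog '[[[-0.001,0,-0.002],[0.002,0.003,0],0],[[-0.001,0,-0.002],[0.002,0.002,0],0],[[-0.0009,0,-0.002],[0,0.002,0],0],[[-0.0008,0,-0.001],[0,0.0015,0],0],[[-0.0008,0,-0.001],[0,0.0015,0],0]]'
python3 plate.py q5
python3 -m jog '[[[-0.0008,0,-0.001],[0,0.0015,0],0],[[-0.0008,0,-0.001],[0,0.0015,0],0],[[-0.0008,0,-0.001],[0,0.0015,0],0],[[-0.0008,0,-0.001],[0,0.0015,0],0]]'
python3 plate.py q6
```

```text
clock: 17.75
position: [0.5404, -0.0075, 0.1511]
ee_rot: [0.996, -0.094, 0.003, 0.001]
ft_force: [-2.1, 0.2, 11.3]
grip_width: 0.001
t 17.75 pos [ 0.5404 -0.0075  0.1511] dpos [-0.0009 -0.0005  0.0009] rv [0.0023 0.0062 0.0019] ft [-2.1173  0.2194 11.2747] grip 0.001
plate z 0.04900013111235105 433 gauge +y,-y [array([0.1241, 0.1309]), array([0.1322, 0.1328])]
plate z 0.04391490173392298 417 gauge +y,-y [array([0.1179, 0.1185]), None]
clock: 18.3
position: [0.5404, -0.0074, 0.1521]
ee_rot: [0.996, -0.094, 0.004, 0.002]
ft_force: [-2.2, -0.4, 11.2]
grip_width: 0.002
t 18.3 pos [ 0.5404 -0.0074  0.1521] dpos [-0.0009 -0.0006 -0.0001] rv [0.0043 0.0082 0.0021] ft [-2.171  -0.4047 11.1964] grip 0.002
plate z 0.04900013111235105 433 gauge +y,-y [array([0.1241, 0.1309]), array([0.1322, 0.1328])]
plate z 0.04469279355403773 432 gauge +y,-y [array([0.118 , 0.1195]), None]
```

View pics/s_q5.png

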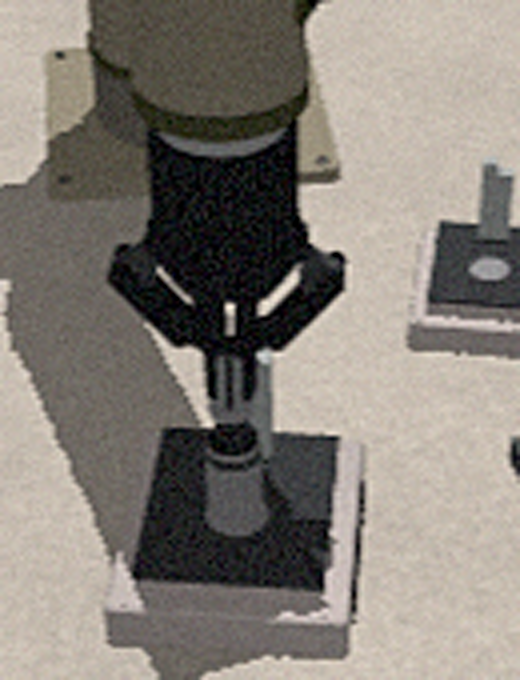

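The plate is held 4–5 mm down at about 11 N. The loaded length is 0.133 − 0.0457 ≈ 87.4 mm, over the 83 mm high step, so this is the stiff spring and it goes in the high-wall bay. Unloading and regrasping.

```bash
python3 -m jog '[[[0,0,0.006],[0,0,0],0],[[0,0,0.01],[0.004,0.006,0],0],[[-0.001,0,0.025],[0,0,0],0],[[0,0,0.03],[0,0,0],20],[[0,0,0],[0,0,0],50]]'
python3 -m jog '[[[0,0,0],[0,0,0],75],[[0,0,0],[0,0,0],75],[[0,0,0],[0,0,0],75]]'
python3 - <<'E'
from fit import *
err([.539,-.008,.098],-10.7,0)
p,d=cams.camera("scene");crop(p,215,100,345,270,4,"pics/s_r1.png")
fitv("scene",d,[.538,-.008],[.055,.105])
W=cloud("scene",d).reshape(-1,3);q=W[(np.hypot(W[:,0]-.538,W[:,1]+.008)<.02)&(W[:,2]<.16)];print(np.percentile(q[:,2],[95,99]))
# tray: refine
t=np.load("pics/top0d.npy");T=cloud("top",t)
m=(T[...,2]>.014)&(T[...,2]<.07);v,u=np.mgrid[:420,:560];m&=(u>90)&(u<220)&(v>185)&(v<260)
for lo,hi in ((.040,.062),(.028,.040),(.014,.024)):
    Q=T[m&(T[...,2]>lo)&(T[...,2]<hi)];print(lo,len(Q),Q[:,:2].min(0),Q[:,:2].max(0))
    if lo>.02:
        c=np.polyfit(Q[:,1],Q[:,0],1);print("wall line x=",c)
E
```

```text
clock: 18.98
position: [0.5391, -0.0073, 0.2255]
ee_rot: [0.996, -0.094, 0.0, -0.0]
ft_force: [0.1, -0.8, 1.0]
grip_width: 0.396
clock: 19.35
position: [0.5381, -0.0075, 0.2233]
ee_rot: [0.996, -0.094, -0.001, -0.0]
ft_force: [-0.4, -0.2, 0.7]
grip_width: 0.751
t 19.35 pos [ 0.5381 -0.0075  0.2233] dpos [ 0.0009 -0.0005 -0.1253] rv [-0.0006 -0.0027  0.0019] ft [-0.3688 -0.1987  0.7207] grip 0.751
n 230 centre [ 0.5397 -0.0079] lean deg x,y [ 0.0961 -0.1038] res 0.0007677193478464725
[0.1417 0.143 ]
0.04 96 [0.5399 0.1928] [0.5551 0.2696]
wall line x= [-0.1638  0.5846]
0.028 107 [0.5266 0.1926] [0.5552 0.3469]
wall line x= [-0.1508  0.5809]
0.014 518 [0.4233 0.1759] [0.5549 0.4265]
```

View pics/s_r1.png

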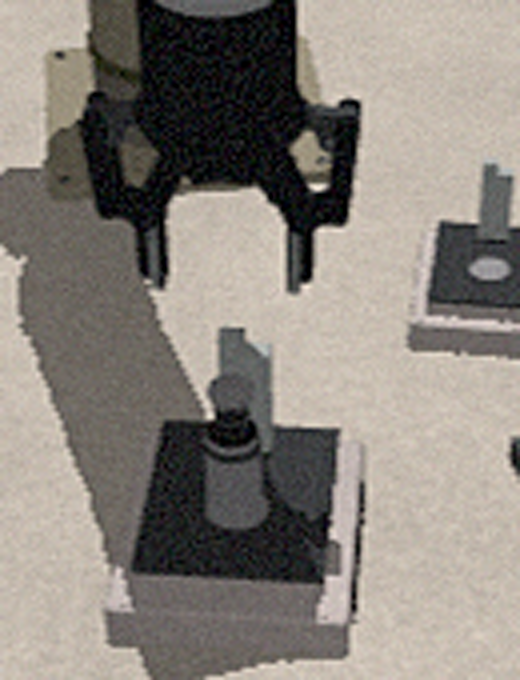

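```bash
python3 -m jog '[[[0.001,0,-0.025],[0,-0.003,0],75],[[0,0,-0.025],[0,0,0],75],[[0,0,-0.025],[0,0,0],75],[[0,0,0],[0,0,0],75]]'
python3 - <<'E'
from fit import *
err([.5395,-.008,.098],-10.7,0)
c=dep("top",187.8,218.9,z=.005);print(c)
E
```

```text
clock: 19.9
position: [0.5387, -0.0076, 0.1456]
ee_rot: [0.996, -0.094, -0.0, -0.0]
ft_force: [0.7, 0.0, -0.1]
grip_width: 0.75
t 19.9 pos [ 0.5387 -0.0076  0.1456] dpos [ 0.0008 -0.0004 -0.0476] rv [-0.0009 -0.0005  0.0019] ft [ 0.7047  0.0205 -0.1272] grip 0.75
[0.4998 0.2213 0.005 ]
```

```bash
python3 -m jog '[[[0.0008,0,-0.02],[0,0,0],75],[[0,0,-0.018],[0,0,0],75],[[0,0,-0.006],[0,0,0],75],[[0,0,0],[0,0,0],75]]'
python3 - <<'E'
from fit import *
err([.5395,-.008,.098],-10.7,0)
E
```

```text
clock: 20.4
position: [0.5404, -0.0075, 0.1006]
ee_rot: [0.996, -0.094, 0.001, -0.001]
ft_force: [-0.1, -0.0, 0.6]
grip_width: 0.748
t 20.4 pos [ 0.5404 -0.0075  0.1006] dpos [-0.0009 -0.0005 -0.0026] rv [-0.0009  0.0012  0.0021] ft [-0.1001 -0.0186  0.5762] grip 0.748
```

```bash
python3 -m jog '[[[-0.0008,-0.0004,-0.002],[0,0,0.002],75],[[0,0,0],[0,0,0],60],[[0,0,0],[0,0,0],45],[[0,0,0],[0,0,0],25],[[0,0,0],[0,0,0],20]]' 50
python3 -m jog '[[[0,0,0],[0,0,0],20],[[0,0,0.015],[0,0,0],20],[[0,0,0.025],[0,0,0],20],[[0,0,0.03],[0,0,0],20],[[0,0,0.03],[0,0,0],20]]'
python3 - <<'E'
from fit import *
err([.5395,-.008,.198],-10.7,0)
p,d=cams.camera("scene");crop(p,215,100,345,270,4,"pics/s_r2.png")
o=sensors.get_obs()["position"]
fitv("scene",d,[.5395,-.008],[o[2]-.043,o[2]-.018])
E
```

```text
clock: 21.02
position: [0.5404, -0.0081, 0.1]
ee_rot: [0.996, -0.093, 0.002, -0.0]
ft_force: [-0.1, 0.1, -2.4]
grip_width: 0.359
clock: 21.65
position: [0.5388, -0.0076, 0.2034]
ee_rot: [0.996, -0.093, -0.0, -0.001]
ft_force: [0.3, 0.2, -0.7]
grip_width: 0.356
t 21.65 pos [ 0.5388 -0.0076  0.2034] dpos [ 0.0007 -0.0004 -0.0054] rv [-0.0015 -0.0003 -0.0009] ft [ 0.3055  0.2302 -0.7213] grip 0.356
n 137 centre [ 0.5379 -0.0075] lean deg x,y [ 2.6663 -2.7593] res 0.000999767733641167
```

View pics/s_r2.png

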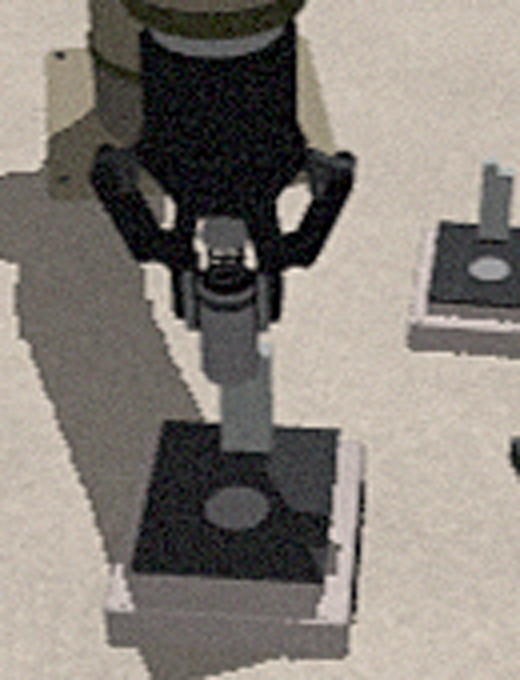

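```bash
python3 -m jog '[[[-0.003,0.045,0.008],[0,0,0.06],20],[[-0.009,0.048,0.004],[0,0,0.06],20],[[-0.009,0.048,0],[0,0,0.06],20],[[-0.009,0.048,0],[0,0,0.06],20],[[-0.008,0.04,0],[0,0,0],20]]'
python3 -m jog '[[[0,0,0],[0,0,0],20]]'
python3 - <<'E'
from fit import *
err([.5003,.222,.054],9.2,0);print(sensors.get_obs()["joint_pos"])
E
```

```text
clock: 22.32
position: [0.5025, 0.2246, 0.2259]
ee_rot: [1.0, 0.027, 0.006, -0.001]
ft_force: [-0.6, 0.1, -1.6]
grip_width: 0.359
clock: 22.45
position: [0.5008, 0.2287, 0.227]
ee_rot: [1.0, 0.03, 0.006, -0.002]
ft_force: [0.1, -0.5, -0.9]
grip_width: 0.362
t 22.45 pos [0.5008 0.2287 0.227 ] dpos [-0.0005 -0.0067 -0.173 ] rv [-0.0042  0.0122  0.0998] ft [ 0.1183 -0.4698 -0.9303] grip 0.362
[ 0.2502  0.2884 -0.8937  1.6669  0.2375  1.2862 -2.1979]
```

```bash
python3 -m jog '[[[-0.0005,-0.0065,-0.02],[-0.004,0.012,0.06],20],[[0,0,-0.03],[0,0,0.04],20],[[0,0,-0.03],[0,0,0],20],[[0,0,0],[0,0,0],20]]'
python3 - <<'E'
from fit import *
err([.5003,.222,.054],9.2,0);print(sensors.get_obs()["joint_pos"])
M=cams.camera_model("wrist");p,d=cams.camera("wrist");crop(p,0,0,560,420,1,"pics/w5.png")
p,d=cams.camera("scene");crop(p,320,100,460,250,4,"pics/s_t1.png")
E
```

```text
clock: 22.95
position: [0.5018, 0.2196, 0.1477]
ee_rot: [0.997, 0.081, 0.001, 0.001]
ft_force: [-0.3, 0.2, -1.0]
grip_width: 0.36
t 22.95 pos [0.5018 0.2196 0.1477] dpos [-0.0015  0.0024 -0.0937] rv [ 0.0011  0.0029 -0.0014] ft [-0.282   0.2484 -1.0277] grip 0.36
[ 0.2397  0.3726 -0.8755  1.7588  0.3135  1.1543 -2.1393]
```

View pics/w5.png

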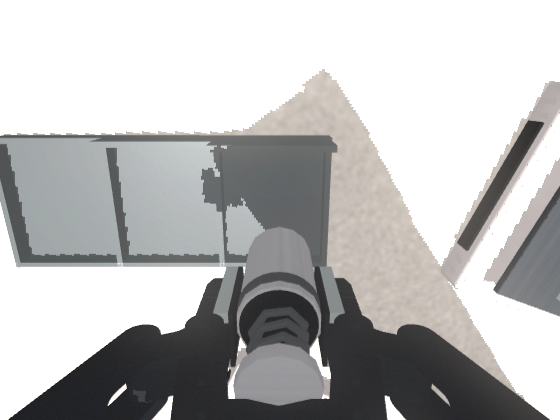

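View pics/s_t1.png

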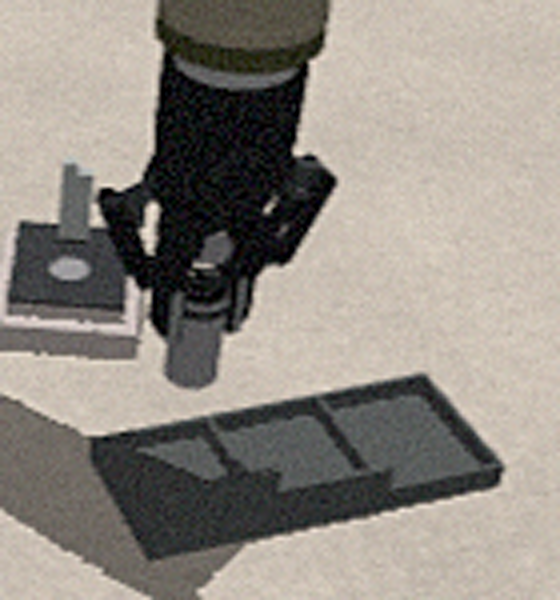

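The spring hangs over the rightmost compartment in the wrist view, columns 222–328, which has the high wall (pixels (275,140)). In the scene picture that is the left bay at (190,480). Lowering.

```bash
python3 -m jog '[[[-0.0015,0.0024,-0.025],[0,0.003,0],20],[[0,0,-0.025],[0,0,0],20],[[0,0,-0.02],[0,0,0],20],[[0,0,0],[0,0,0],20]]'
python3 - <<'E'
from fit import *
err([.5003,.222,.0535],9.2,0)
E
```

```text
clock: 23.55
position: [0.5055, 0.2237, 0.0848]
ee_rot: [0.997, 0.08, 0.006, -0.001]
ft_force: [-0.9, -0.3, -1.6]
grip_width: 0.356
t 23.55 pos [0.5055 0.2237 0.0848] dpos [-0.0052 -0.0017 -0.0313] rv [-0.0026  0.0127  0.0009] ft [-0.8575 -0.3327 -1.6058] grip 0.356
```

```bash
python3 -m jog '[[[-0.005,-0.0017,-0.012],[-0.002,0.012,0],20],[[-0.0005,0,-0.008],[0,0.001,0],20],[[0,0,-0.003],[0,0,0],20],[[0,0,0],[0,0,0],20]]'
python3 - <<'E'
from fit import *
err([.5003,.222,.0535],9.2,0)
E
```

```text
clock: 24.05
position: [0.5009, 0.2224, 0.0625]
ee_rot: [0.997, 0.08, 0.001, -0.001]
ft_force: [0.4, 0.1, -1.8]
grip_width: 0.357
t 24.05 pos [0.5009 0.2224 0.0625] dpos [-0.0006 -0.0004 -0.009 ] rv [-0.0014  0.0016  0.0013] ft [ 0.3816  0.0824 -1.7685] grip 0.357
```

```bash
python3 -m jog '[[[-0.0006,-0.0004,-0.005],[-0.0015,0.002,0.001],20],[[0,0,0],[0,0,0],20]]'
python3 -m jog '[[[0,0,-0.0015],[0,0.001,0],20],[[0,0,0],[0,0,0],20]]'
python3 -m jog '[[[0,0,-0.0015],[0,0.001,0],20],[[0,0,0],[0,0,0],20]]'
```

```text
clock: 24.3
position: [0.5004, 0.2221, 0.0575]
ee_rot: [0.997, 0.08, -0.0, 0.0]
ft_force: [-0.1, 0.7, -0.9]
grip_width: 0.361
clock: 24.55
position: [0.5006, 0.2222, 0.0561]
ee_rot: [0.997, 0.08, -0.0, -0.0]
ft_force: [0.9, -0.4, -1.5]
grip_width: 0.359
clock: 24.8
position: [0.5009, 0.2224, 0.055]
ee_rot: [0.997, 0.08, -0.001, -0.0]
ft_force: [-0.3, 0.6, -0.2]
grip_width: 0.355
```

```bash
python3 -m jog '[[[0,0,-0.0015],[0,0.001,0],20],[[0,0,0],[0,0,0],20]]'
python3 -m jog '[[[0,0,-0.0015],[0,0.001,0],20],[[0,0,0],[0,0,0],20]]'
python3 - <<'E'
from fit import *
err([.5003,.222,.0535],9.2,0)
E
```

```text
clock: 25.05
position: [0.5014, 0.2226, 0.0552]
ee_rot: [0.997, 0.08, -0.001, 0.0]
ft_force: [-0.5, -1.1, -0.3]
grip_width: 0.36
clock: 25.3
position: [0.5018, 0.2228, 0.0551]
ee_rot: [0.997, 0.08, -0.001, 0.001]
ft_force: [-0.4, 0.3, -1.6]
grip_width: 0.361
t 25.3 pos [0.5018 0.2228 0.0551] dpos [-0.0015 -0.0008 -0.0016] rv [ 0.0011 -0.001   0.0005] ft [-0.4105  0.2622 -1.5921] grip 0.361
```

z has stopped at 0.0551, which is the floor (0.005) plus the 50 mm grip height, so the foot is down. Releasing.

```bash
python3 -m jog '[[[0,0,0],[0,0,0],45],[[0,0,0],[0,0,0],60],[[0,0,0],[0,0,0],65],[[0,0,0],[0,0,0],65]]'
python3 -m jog '[[[0,0,0.015],[0,0,0],65],[[0,0,0.02],[0,0,0],65],[[0,0,0.025],[0,0,0],65],[[0,0,0],[0,0,0],65]]'
python3 -m jog '[[[0,0,0.03],[0,0,0],65],[[0,0,0.03],[0,0,0],65],[[0,0,0.03],[0,0,0],65],[[0,0,0.03],[0,0,0],65]]'
python3 -m jog '[[[-0.01,-0.05,0.02],[0,0,0],65],[[-0.01,-0.05,0.01],[0,0,0],65],[[-0.01,-0.05,0],[0,0,0],65],[[0,0,0],[0,0,0],65]]'
python3 - <<'E'
from fit import *
err([.5003,.222,.0535],9.2,0)
p,d=cams.camera("scene");cv2.imwrite("pics/scene9.png",np.clip(p[:,:,::-1]*1.4,0,255).astype(np.uint8));crop(p,320,150,460,260,5,"pics/s_e.png")
fitv("scene",d,[.5015,.2225],[.012,.06])
pt,dt=cams.camera("top");cv2.imwrite("pics/top9.png",np.clip(pt[:,:,::-1]*1.4,0,255).astype(np.uint8))
W=cloud("scene",d).reshape(-1,3);q=W[(np.hypot(W[:,0]-.5015,W[:,1]-.2225)<.02)&(W[:,2]<.16)];print(np.percentile(q[:,2],[95,99]))
# changes against the first pictures
for n,i in (("scene",p),("top",pt)):
    o=cv2.imread(f"pics/{n}0.png")[:,:,::-1]
E
```

```text
clock: 25.8
position: [0.5019, 0.2228, 0.0546]
ee_rot: [0.997, 0.08, -0.001, 0.0]
ft_force: [-0.6, 0.3, -0.2]
grip_width: 0.651
clock: 26.3
position: [0.5023, 0.2235, 0.1205]
ee_rot: [0.997, 0.08, 0.001, -0.0]
ft_force: [-0.0, -0.0, -0.9]
grip_width: 0.65
clock: 26.8
position: [0.5005, 0.2224, 0.2432]
ee_rot: [0.997, 0.08, -0.001, 0.001]
ft_force: [-0.1, 0.5, -0.0]
grip_width: 0.647
clock: 27.3
position: [0.469, 0.0696, 0.2773]
ee_rot: [0.997, 0.081, 0.001, 0.001]
ft_force: [0.2, 0.1, -0.5]
grip_width: 0.642
t 27.3 pos [0.469  0.0696 0.2773] dpos [ 0.0313  0.1524 -0.2238] rv [ 0.0009  0.0022 -0.0026] ft [ 0.2478  0.1156 -0.4714] grip 0.642
n 169 centre [0.5015 0.2228] lean deg x,y [ 0.1578 -0.3619] res 0.0009931272564755334
[0.0969 0.0983]
```

View pics/scene9.png

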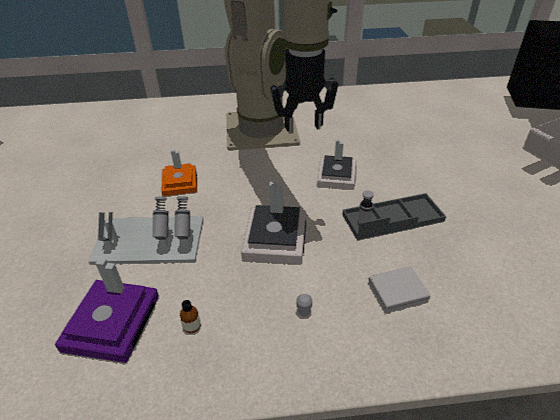

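View pics/s_e.png

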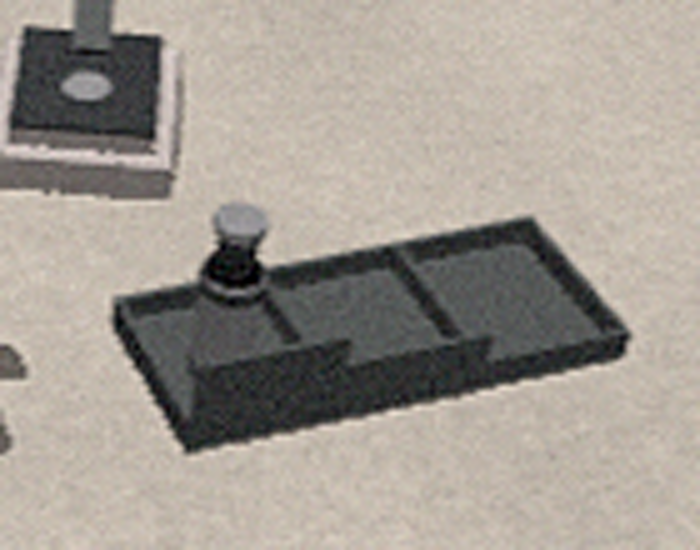

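View pics/top9.png

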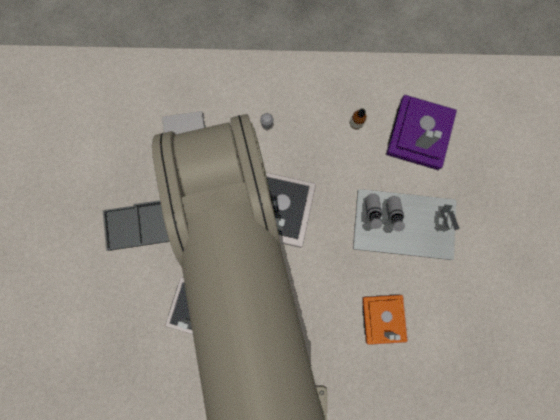

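The end pictures show the spring upright in the high-wall bay (scene crop (240,290), lean about 0.3°, cap top at z≈0.097). The pair is still in the rack at (160,218) and (182,216). The bottle, objective and slide box are at their first pixels, the plate is back up, and the robot is clear. Handing in.

```bash
python3 -c "
from workcell import manip
print(manip.hand_in())"
```

```text
the job is handed in; nothing more can be done
None
```

I tested the lone spring on the large grey tester, found it to be the stiff one, and stood it upright in the tray's high-wall compartment. The job is handed in, at about 27 s on the robot's clock.

- **Placing on the tester:** The spring stood within about 3 mm of the disc centre.
- **Test press:** I pressed the cap with the closed fingertips three times. The first press reached only about 10 N and I backed off because the tool had crept 3 mm sideways. The other two sank the plate part-way: about 3.5 mm, then 4–5 mm held for over a second at about 11 N. The plate never came near its bottom stop.
- **Grading:** Under load the spring measured about 87–88 mm, above the 83 mm high step. The high post was hidden behind the fingers in the pictures, so I compared heights from the measured depth and tool position.
- **Last checks:** The spring stands upright (lean about 0.3°), about 1.5 mm from my estimate of the compartment centre. The other two springs, the bottle, objective and slide box look unmoved in the scene camera. I compared those pictures by eye only, and in the top camera the arm hid part of the tray and tester.
- **Disagreements:** The tool crept 1–3 mm sideways during the presses, with up to about 3 N of side force. One fit of the spring's tilt in the grip read about 2.7°, while every fit of it standing free after the last press read under 0.4°.

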